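# Four sensors under the magnifier

### The arm

A 6-joint arm with a two-finger parallel gripper is mounted at the origin on the work surface. World frame = base frame: x ahead of the robot, y to its left, z up, the work surface at z = 0. Lengths are in m, angles in rad, forces in N, time in s.
With the tool pointing down it reaches from about 0.3 to 0.775 m from the base axis. Payload 14.6 kg.
Tool frame: the origin (TCP) lies midway between the tips of the shut fingers; the grasp point (between the pads) lies 19 mm behind it (tcp_to_grasp is the distance from the TCP to the grasp point, in m); z points along the fingers, y is the line along which they close (so a half turn about z gives the same grasp; the last joint's range is limited). The gripper opens to 94 mm and grips with 3 to 60 N. Pads are 16 mm wide; open, the fingers measure 119 mm over their backs; the gripper's body (75 mm by 177 mm) begins 78 mm behind the grasp point.
Start: joints at [1.072, 0.3, 1.521, -0, 1.321, -0.067], TCP at [0.23, 0.5, 0.179] pointing down, gripper open.
Joint ranges: [-3.03, 3.03], [-0.79, 2.21], [0.23, 2.52], [-1.04, 4.18], [0, 3.07], [-2.55, 2.55]. Speed limits (rad/s): [2.22, 2.22, 2.57, 3.14, 3.14, 3.14].

### API

Orientations are given as [roll, pitch, yaw] about the fixed x, y, z axes, in that order (R = Rz(yaw) Ry(pitch) Rx(roll)).
In Python, from station import * gives the robot as it stands.
- The arm moves only by the tool send_rows, never from a script. Its argument "motion" is a list of rows, each a list of 3 entries, a list of its own where there are three numbers: the shift along the tool's x, y, z in units of 0.03 m (1.0 is 0.03 m), then the turn, a rotation vector about the tool's x, y, z in units of 0.12 rad (1.0 is 0.12 rad), then the opening, from -1 (shut) to 1 (fully open). In form: [[[x, y, z], [rx, ry, rz], grip], ...]. A call has 1 to 12 rows; each row shifts and turns the commanded pose from where the row before left it, along the tool's axes as they then stand; what a row does not reach is not made up. A row lasts 1/10 s, in which the tool goes at most 50 mm and 8.59 degrees, less where a joint would pass 70% of its speed; a pose out of reach is approached as far as the arm can. A call with a number of a shift or a turn outside -1 to 1 is refused whole. A call with a gripper value outside its range is refused whole. The fingers move at their own pace and stop on an object; "squeeze" is the grip in N (left out, the last holds). Time passes only in rows, so rows that do not move let the fingers close. It gives the time, the measured TCP pose, the force, the opening and the grip force at its end, in the units of the state.
- get_obs(): the state, without advancing time (a new reading comes with each control period).
- camera(name): name is "side" or "top" or "wrist"; returns a dict with "pixels" (480x640x3 uint8, red, green, blue), "depth" (480x640 float32, m along the optical axis (not along the pixel's ray), 0 where there is no reading), "fx", "fy", "cx", "cy" (pixels), "rvec" (rotation vector, rad) and "tvec" (3), from world to camera coordinates, as OpenCV has them. Camera axes: x right, y down, z forward; pixel columns grow to the right and rows downward; lengths in m; the calibration is good to about 2 mm. A picture is of the moment at which its call begins.
- hand_in(): hands the job in; it is judged then, once.
The state is a dict: "time_s": time; "qpos": joint angles; "joint_vel": joint speeds; "tau": joint torques, N m; "ee_pos": TCP position; "eef_rot": TCP orientation; "force": force on the tool from outside, world axes, zero at the start; "moment": the same for the moment, N m; "grip_width": finger opening in m; "grip_force": force on a finger pad.
Only numpy, scipy, OpenCV 4.12 (cv2) and the standard library are available. Lean on these libraries where they do the work, as an engineer would, in place of code of your own. Each camera call takes 0.05 s, during which the arm holds its last target. There are 200 camera calls.

### The job

First clear the round inspection dish: put every leftover heat sink that is in it into the blue bin on the bench. Then count exactly four of the sensors from the flat tray into the dish, and when they are in, swing the magnifier by its knob until its lens is centred over the dish, and leave it there. The other two sensors stay out of the dish, and the jar, the multimeter and the screwdriver stay where they are.

Things in the scene. Friction and masses are not known exactly. Their poses are not given: they have to be found in the camera images.
- sensor0: sensor: black square base 24 x 24 x 8 mm with an upright white round cap of 20 mm diameter on it, 30 mm tall in all, 30 g; origin at the centre of the underside, z up through the cap. The six sensors are all alike and stand in the black tray at the start
- sensor1: sensor: black square base 24 x 24 x 8 mm with an upright white round cap of 20 mm diameter on it, 30 mm tall in all, 30 g; origin at the centre of the underside, z up through the cap. The six sensors are all alike and stand in the black tray at the start
- sensor2: sensor: black square base 24 x 24 x 8 mm with an upright white round cap of 20 mm diameter on it, 30 mm tall in all, 30 g; origin at the centre of the underside, z up through the cap. The six sensors are all alike and stand in the black tray at the start
- sensor3: sensor: black square base 24 x 24 x 8 mm with an upright white round cap of 20 mm diameter on it, 30 mm tall in all, 30 g; origin at the centre of the underside, z up through the cap. The six sensors are all alike and stand in the black tray at the start
- sensor4: sensor: black square base 24 x 24 x 8 mm with an upright white round cap of 20 mm diameter on it, 30 mm tall in all, 30 g; origin at the centre of the underside, z up through the cap. The six sensors are all alike and stand in the black tray at the start
- sensor5: sensor: black square base 24 x 24 x 8 mm with an upright white round cap of 20 mm diameter on it, 30 mm tall in all, 30 g; origin at the centre of the underside, z up through the cap. The six sensors are all alike and stand in the black tray at the start
- heatsink0: leftover heat sink: bare aluminium finned block 36 (x) x 22 (y) x 24 (z) mm, 40 g; origin at the centre of the underside, z up. Two to four heat sinks stand in the dish at the start; those not there in this run read None
- heatsink1: leftover heat sink: bare aluminium finned block 36 (x) x 22 (y) x 24 (z) mm, 40 g; origin at the centre of the underside, z up. Two to four heat sinks stand in the dish at the start; those not there in this run read None
- heatsink2: leftover heat sink: bare aluminium finned block 36 (x) x 22 (y) x 24 (z) mm, 40 g; origin at the centre of the underside, z up. Two to four heat sinks stand in the dish at the start; those not there in this run read None
- heatsink3: leftover heat sink: bare aluminium finned block 36 (x) x 22 (y) x 24 (z) mm, 40 g; origin at the centre of the underside, z up. Two to four heat sinks stand in the dish at the start; those not there in this run read None
- dish: round shallow black rubber inspection dish, fixed to the bench: 180 mm outer diameter, inner floor 164 mm across and 3 mm above the bench, rim 12 mm high; origin at the centre of the underside
- bin: open blue plastic bin, fixed: 180 (x) x 200 (y) x 60 (z) mm, walls 4 mm, floor 4 mm; origin at the centre of the underside. Bin and black tray may change places
- tray: shallow black supply tray, fixed: 140 (x) x 200 (y) mm, rim 10 mm high, walls 4 mm, floor 4 mm; origin at the centre of the underside
- magnifier (a joint): swivel of the magnifier's level arm about the vertical post of its stand (fixed, foot 120 mm across), rad, growing counter-clockwise seen from above; range -0.5 to 1.2. The swivel axis lies on the line knob - lens - collar produced, 140 mm beyond the collar. It is stiff: about 2.5 N at the knob moves it, and it stays where it is left
- collar (a point): black square collar on the white magnifier arm, 140 mm from the swivel axis; point on the arm's centre line, 239 mm above the bench
- lens (a point): centre of the magnifier's round lens (head 128 mm across, about 20 mm thick), 235 mm above the bench, 300 mm from the swivel axis
- knob (a point): grip of the magnifier: upright black knob, 18 mm diameter, on the outer edge of the head, 345 mm from the swivel axis in line with the lens; this point is on its axis 280 mm above the bench, 15 mm below its top; the knob stands 35 mm clear above the head's rim
- jar: bystander: amber glass jar with black cap, 52 mm diameter, 75 mm high; origin at the centre of its underside
- meter: bystander: yellow multimeter lying flat, 75 x 140 x 42 mm; origin at the centre of its underside
- driver: bystander: screwdriver 170 mm long, lying

How it is judged:
On the way, in this order (a step that is already met when the one before it is completed fails the run):
1. all the heat sinks are in the blue bin (x of heatsink0 in the frame of bin between -0.09 and 0.09 m and y of heatsink0 in the frame of bin between -0.1 and 0.1 m and height (world z) of each of heatsink0, heatsink1, heatsink2, heatsink3 below 0.06 m and x of heatsink1 in the frame of bin between -0.09 and 0.09 m and y of heatsink1 in the frame of bin between -0.1 and 0.1 m and x of heatsink2 in the frame of bin between -0.09 and 0.09 m and y of heatsink2 in the frame of bin between -0.1 and 0.1 m and x of heatsink3 in the frame of bin between -0.09 and 0.09 m and y of heatsink3 in the frame of bin between -0.1 and 0.1 m), for 0.2 s.
2. exactly four sensors are in the dish (((distance between each of sensor0, sensor1, sensor2, sensor3 and dish below 0.087 m and horizontal distance between each of sensor4, sensor5 and dish above 0.095 m) or (distance between each of sensor0, sensor1, sensor2, sensor4 and dish below 0.087 m and horizontal distance between each of sensor3, sensor5 and dish above 0.095 m) or (distance between each of sensor0, sensor1, sensor2, sensor5 and dish below 0.087 m and horizontal distance between each of sensor3, sensor4 and dish above 0.095 m) or (distance between each of sensor0, sensor1, sensor3, sensor4 and dish below 0.087 m and horizontal distance between each of sensor2, sensor5 and dish above 0.095 m) or (distance between each of sensor0, sensor1, sensor3, sensor5 and dish below 0.087 m and horizontal distance between each of sensor2, sensor4 and dish above 0.095 m) or (distance between each of sensor0, sensor1, sensor4, sensor5 and dish below 0.087 m and horizontal distance between each of sensor2, sensor3 and dish above 0.095 m) or (distance between each of sensor0, sensor2, sensor3, sensor4 and dish below 0.087 m and horizontal distance between each of sensor1, sensor5 and dish above 0.095 m) or (distance between each of sensor0, sensor2, sensor3, sensor5 and dish below 0.087 m and horizontal distance between each of sensor1, sensor4 and dish above 0.095 m) or (distance between each of sensor0, sensor2, sensor4, sensor5 and dish below 0.087 m and horizontal distance between each of sensor1, sensor3 and dish above 0.095 m) or (distance between each of sensor0, sensor3, sensor4, sensor5 and dish below 0.087 m and horizontal distance between each of sensor1, sensor2 and dish above 0.095 m) or (horizontal distance between each of sensor0, sensor5 and dish above 0.095 m and distance between each of sensor1, sensor2, sensor3, sensor4 and dish below 0.087 m) or (horizontal distance between each of sensor0, sensor4 and dish above 0.095 m and distance between each of sensor1, sensor2, sensor3, sensor5 and dish below 0.087 m) or (horizontal distance between each of sensor0, sensor3 and dish above 0.095 m and distance between each of sensor1, sensor2, sensor4, sensor5 and dish below 0.087 m) or (horizontal distance between each of sensor0, sensor2 and dish above 0.095 m and distance between each of sensor1, sensor3, sensor4, sensor5 and dish below 0.087 m) or (horizontal distance between each of sensor0, sensor1 and dish above 0.095 m and distance between each of sensor2, sensor3, sensor4, sensor5 and dish below 0.087 m))), for 0.3 s.
3. the lens is over the dish (horizontal distance between lens and dish below 0.03 m and velocity of joint magnifier between -0.05 and 0.05 rad/s), for 0.2 s.
At the end, for the whole second after the job is handed in: All heat sinks present are inside the blue bin; exactly four sensors are in the dish (origin within 87 mm of its centre), the other two over 95 mm from its centre; the lens centre is within 30 mm horizontally of the dish centre; all at rest and released (all of step 1 and all of step 3 and ((distance between each of sensor0, sensor1, sensor2, sensor3 and dish below 0.087 m and horizontal distance between each of sensor4, sensor5 and dish above 0.095 m) or (distance between each of sensor0, sensor1, sensor2, sensor4 and dish below 0.087 m and horizontal distance between each of sensor3, sensor5 and dish above 0.095 m) or (distance between each of sensor0, sensor1, sensor2, sensor5 and dish below 0.087 m and horizontal distance between each of sensor3, sensor4 and dish above 0.095 m) or (distance between each of sensor0, sensor1, sensor3, sensor4 and dish below 0.087 m and horizontal distance between each of sensor2, sensor5 and dish above 0.095 m) or (distance between each of sensor0, sensor1, sensor3, sensor5 and dish below 0.087 m and horizontal distance between each of sensor2, sensor4 and dish above 0.095 m) or (distance between each of sensor0, sensor1, sensor4, sensor5 and dish below 0.087 m and horizontal distance between each of sensor2, sensor3 and dish above 0.095 m) or (distance between each of sensor0, sensor2, sensor3, sensor4 and dish below 0.087 m and horizontal distance between each of sensor1, sensor5 and dish above 0.095 m) or (distance between each of sensor0, sensor2, sensor3, sensor5 and dish below 0.087 m and horizontal distance between each of sensor1, sensor4 and dish above 0.095 m) or (distance between each of sensor0, sensor2, sensor4, sensor5 and dish below 0.087 m and horizontal distance between each of sensor1, sensor3 and dish above 0.095 m) or (distance between each of sensor0, sensor3, sensor4, sensor5 and dish below 0.087 m and horizontal distance between each of sensor1, sensor2 and dish above 0.095 m) or (horizontal distance between each of sensor0, sensor5 and dish above 0.095 m and distance between each of sensor1, sensor2, sensor3, sensor4 and dish below 0.087 m) or (horizontal distance between each of sensor0, sensor4 and dish above 0.095 m and distance between each of sensor1, sensor2, sensor3, sensor5 and dish below 0.087 m) or (horizontal distance between each of sensor0, sensor3 and dish above 0.095 m and distance between each of sensor1, sensor2, sensor4, sensor5 and dish below 0.087 m) or (horizontal distance between each of sensor0, sensor2 and dish above 0.095 m and distance between each of sensor1, sensor3, sensor4, sensor5 and dish below 0.087 m) or (horizontal distance between each of sensor0, sensor1 and dish above 0.095 m and distance between each of sensor2, sensor3, sensor4, sensor5 and dish below 0.087 m)) and linear speed of each of sensor0, sensor1, sensor2, sensor3, sensor4, sensor5, heatsink0, heatsink1, heatsink2, heatsink3 below 0.03 m/s); the robot touches nothing.
It fails at once if the jar is pushed more than 40 mm (distance of jar from where it was at the start of the episode above 0.04 m).
It fails at once if the meter is pushed more than 40 mm (distance of meter from where it was at the start of the episode above 0.04 m).
It fails at once if the screwdriver is pushed more than 40 mm (distance of driver from where it was at the start of the episode above 0.04 m).
Of heatsink0, heatsink1, heatsink2, heatsink3 only 2 to 4 are there at a start; the rules pass over those that are not, and their reading is None.
At some moment in a run one of sensor0, sensor1, sensor2, sensor3, sensor4, sensor5, heatsink0, heatsink1, heatsink2, heatsink3 may be knocked a few centimetres aside while the robot is not near it.
Once in a run the grip may slacken for a moment while it holds something.
It also fails if it takes over 210 s, if anything falls off the work surface, if the arm or the gripper's body presses on something with over 40 N, if the wrist force passes 120 N, or if a joint passes its speed limit or range.

## Working session

There is one attempt and no reset: what is moved stays moved. The work goes in short steps, Python scripts to look and compute and a tool call to move; the robot and the scene stay as the last step left them, time stands still between calls to the robot, and variables do not carry over. Pictures are saved under pics/ and viewed, at most 14 in all, crops included, and the job is handed in when it is done.

Besides the shell and the picture viewer there is one more tool, called after "Emit:" in YAML: its name, and indented under it one key for each argument. send_rows: Moves the arm, as the interface text tells. Its arguments: {"type":"object","properties":{"motion":{"type":"array"},"squeeze":{"type":"number"}},"required":["motion"]}

```bash
mkdir -p pics; ls; cat > h.py <<'E'
from station import *
import numpy as np, cv2
def snap(n,f=None):
    c=camera(n)
    if f: cv2.imwrite('pics/'+f,c['pixels'][:,:,::-1])
    return c
def world(c):
    v,u=np.mgrid[:480,:640]; d=c['depth']
    p=np.stack([(u-c['cx'])/c['fx']*d,(v-c['cy'])/c['fy']*d,d],-1)
    R=cv2.Rodrigues(np.array(c['rvec'],float))[0]
    w=(p-np.array(c['tvec']).ravel())@R
    w[d==0]=np.nan
    return w
E
python3 - <<'E'
from h import *
print(get_obs())
for n in ('top','side'):
    c=snap(n,n+'0.png'); np.save(n+'0.npy',world(c)); np.save(n+'0c.npy',c['pixels'])
E
```

```text
pics
{'time_s': 0.0, 'qpos': array([ 1.07239323e+00,  3.00461843e-01,  1.52158174e+00,  2.76591532e-05,
        1.32071072e+00, -6.65862632e-02]), 'joint_vel': array([ 1.05832635e-03, -6.79362086e-04,  5.11237017e-04, -4.46683861e-05,
       -5.25504615e-04, -3.83956354e-04]), 'tau': array([-2.24111813e-03, -5.31809878e+01, -3.52736092e+01,  7.07219378e-02,
        2.44796398e-02, -6.85586610e-05]), 'ee_pos': array([0.23003342, 0.49925815, 0.17839115]), 'eef_rot': array([-3.14043536e+00, -1.04024440e-04,  2.70976890e+00]), 'force': array([ 0.54496575, -0.88045148,  0.22310393]), 'moment': array([ 0.00403785,  0.00545752, -0.01897242]), 'grip_force': 0.0, 'grip_width': 0.09399178819630577}
```

View pics/top0.png

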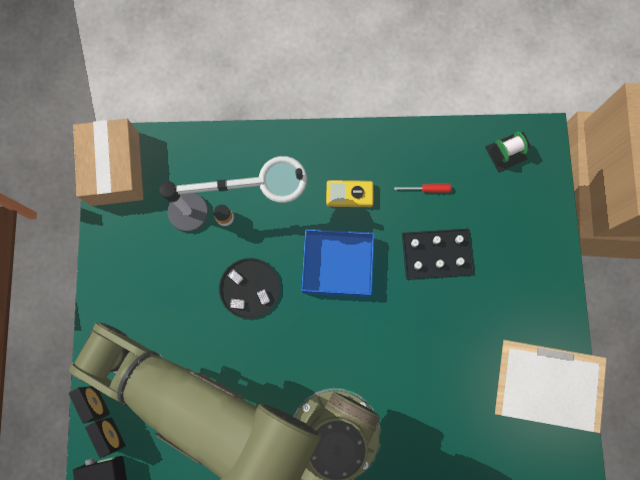

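View pics/side0.png

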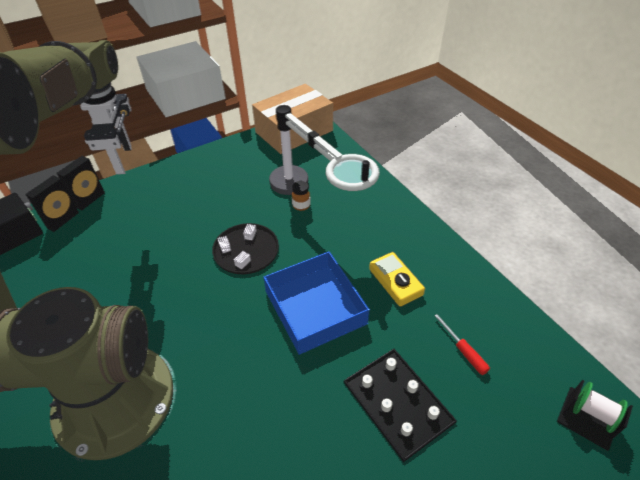

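The top view shows three heat sinks in the dish (236,277), (264,297), (237,304). The bin is at (339,263) and the tray at (438,254) with six sensors. The lens is at (283,179), the knob at (299,174), the post at (168,190) and the jar at (223,214).

```bash
cat >> h.py <<'E'
def blobs(w,m,amin=8):
    n,l,s,_=cv2.connectedComponentsWithStats(m.astype(np.uint8))
    out=[]
    for i in range(1,n):
        if s[i,4]<amin: continue
        p=w[l==i]; p=p[~np.isnan(p[:,0])]
        if len(p)<amin: continue
        r=cv2.minAreaRect((p[:,:2]*1000).astype(np.float32))
        out.append((np.round(np.median(p,0),4),s[i,4],np.round(r[0],1),np.round(r[1],1),round(r[2])))
    return out
E
python3 - <<'E'
from h import *
w=np.load('top0.npy'); c=np.load('top0c.npy').astype(int)
for u,v in [(251,289),(236,277),(264,297),(237,304),(339,263),(283,179),(299,174),(222,185),(168,190),(188,210),(223,214),(350,193),(436,188),(436,240),(500,300)]: print(u,v,np.round(w[v,u],3))
g=c.min(-1)
for nm,box,m in [('hs',(215,255,285,322),(g>110)),('sens',(400,228,478,282),g>120)]:
    k=np.zeros((480,640),bool); k[box[1]:box[3],box[0]:box[2]]=1
    for b in blobs(w,k&m): print(nm,*b)
z=w[:,:,2]
blk=(c.max(-1)<70)
for nm,box in [('dish',(215,255,285,322)),('tray',(400,225,480,285))]:
    k=np.zeros((480,640),bool); k[box[1]:box[3],box[0]:box[2]]=1
    for b in blobs(w,k&blk,100): print(nm,*b)
k=np.zeros((480,640),bool); k[220:305,295:385]=1
bl=k&(c[:,:,2]>1.5*c[:,:,0])&(z>.05)&(z<.07)&(c[:,:,2]>c[:,:,1]*1.3)
for b in blobs(w,bl,30): print('bin',*b)
k=np.zeros((480,640),bool); k[165:185,292:306]=1
for b in blobs(w,k&(c.max(-1)<60),4): print('knob',*b)
k=np.zeros((480,640),bool); k[178:194,214:230]=1
for b in blobs(w,k&(c.max(-1)<60),4): print('collar',*b)
k=np.zeros((480,640),bool); k[150:210,250:312]=1
for b in blobs(w,k&(g>150)&(z>.2),20): print('head',*b)
E
```

```text
251 289 [0.421 0.234 0.003]
236 277 [0.456 0.277 0.016]
264 297 [0.396 0.196 0.011]
237 304 [0.376 0.273 0.019]
339 263 [ 0.492 -0.026  0.003]
283 179 [0.683 0.122 0.233]
299 174 [0.678 0.077 0.292]
222 185 [0.664 0.28  0.255]
168 190 [0.654 0.421 0.254]
188 210 [0.65  0.411 0.059]
223 214 [0.632 0.307 0.072]
350 193 [ 0.699 -0.065  0.028]
436 188 [ 0.708 -0.323  0.028]
436 240 [ 0.548 -0.312  0.034]
500 300 [ 0.371 -0.498 -0.007]
hs [0.4571 0.2789 0.0117] 115 [459.1 279.9] [42.8 24.6] 44
hs [0.396  0.1984 0.0132] 114 [396.9 199.6] [39.8 24.4] 23
hs [0.3788 0.2739 0.0163] 121 [379.7 275.5] [41.1 27.5] 82
sens [ 0.5497 -0.3796  0.033 ] 49 [ 554.2 -383.4] [18.3 31.4] 48
sens [ 0.5506 -0.3141  0.0336] 46 [ 553.7 -316.2] [18.9 30.5] 45
sens [ 0.5437 -0.2489  0.0336] 45 [ 545.8 -251.1] [20.9 27.1] 72
sens [ 0.484  -0.3784  0.034 ] 52 [ 487.3 -382.6] [19.6 29.6] 41
sens [ 0.4761 -0.2545  0.0309] 50 [ 478.7 -257.3] [18.6 27.7] 43
sens [ 0.4797 -0.3182  0.0323] 46 [ 481.9 -321.1] [18.6 27.9] 42
dish [0.4258 0.2316 0.0033] 2628 [422.6 235. ] [177.7 184.3] 4
tray [ 0.5126 -0.321   0.0044] 2859 [ 513.6 -321.7] [144.  208.7] 3
bin [ 0.4937 -0.0261  0.059 ] 438 [487.  -20.8] [200.  181.9] 85
knob [0.6775 0.076  0.2819] 27 [679.8  75.3] [ 7.9 15. ] 39
collar [0.6588 0.2812 0.2477] 34 [659.1 281. ] [ 5.1 19.3] 4
head [0.719  0.1449 0.2453] 385 [708.7 141.5] [ 64.5 145.4] 12
head [0.6396 0.1245 0.2443] 370 [646.1 123.5] [ 54.4 117.4] 3
```

```bash
cat >> h.py <<'E'
def plan(x,y,z,close=None):
    """turn (units of .12, first), then tool shift in units of .03; close = closing direction, deg in world"""
    o=get_obs(); p=o['ee_pos']; yaw=o['eef_rot'][2]; t=0
    if close is not None:
        d=np.radians(close)+np.pi/2-yaw
        c=[(d+np.pi/2)%np.pi-np.pi/2]; c+=[c[0]-np.pi,c[0]+np.pi]
        c=[a for a in c if abs(o['qpos'][5]-a)<2.4] # q6 goes down as yaw goes up
        t=min(c,key=abs); 
    a=yaw+t; d=np.array([x,y,z])-p
    s=np.array([np.cos(a)*d[0]+np.sin(a)*d[1], np.sin(a)*d[0]-np.cos(a)*d[1], -d[2]])/.03
    print('t=%.2f'%o['time_s'],'rz %.2f'%(-t/.12),'shift',np.round(s,2),'yaw %.3f->%.3f q6 %.2f'%(yaw,a,o['qpos'][5]))
E
python3 -c "
from h import *
w=np.load('top0.npy'); c=np.load('top0c.npy').astype(int)
k=np.zeros((480,640),bool); k[255:322,215:285]=1
for b in blobs(w,k&(w[:,:,2]>.016)&(c.min(-1)>90)): print(*b)
plan(.458,.279,.12,134)"
```

```text
[0.4572 0.2807 0.0264] 46 [456.2 280. ] [37.4 20.4] 44
[0.3953 0.1975 0.0248] 40 [396.4 199. ] [32.1 21.8] 27
[0.3763 0.2757 0.0244] 57 [376.9 273.6] [36.5 20.7] 87
t=0.10 rz -10.00 shift [ -0.36 -10.56   1.95] yaw 2.710->3.910 q6 -0.07
```

Emit:
send_rows:
  motion:
    - [[0, 0, 0], [0, 0, -1], 0.1]
    - [[0, 0, 0], [0, 0, -1], 0.1]
    - [[0, 0, 0], [0, 0, -1], 0.1]
    - [[0, 0, 0], [0, 0, -1], 0.1]
    - [[0, 0, 0], [0, 0, -1], 0.1]
    - [[0, 0, 0], [0, 0, -1], 0.1]
    - [[0, 0, 0], [0, 0, -1], 0.1]
    - [[0, 0, 0], [0, 0, -1], 0.1]
    - [[0, 0, 0], [0, 0, -1], 0.1]
    - [[0, 0, 0], [0, 0, -1], 0.1]
  squeeze: 15

```text
time_s: 1.1
ee_pos: [0.2301, 0.4994, 0.1786]
eef_rot: [-3.141, -0.001, -2.368]
force: [0.2, -0.5, -0.3]
grip_width: 0.0514
grip_force: 0.0
```

Emit:
send_rows:
  motion:
    - [[0, -0.96, 0.1], [0, 0, 0], 0.1]
    - [[0, -0.96, 0.1], [0, 0, 0], 0.1]
    - [[0, -0.96, 0.1], [0, 0, 0], 0.1]
    - [[0, -0.96, 0.1], [0, 0, 0], 0.1]
    - [[0, -0.96, 0.1], [0, 0, 0], 0.1]
    - [[0, -0.96, 0.2], [0, 0, 0], 0.1]
    - [[0, -0.96, 0.2], [0, 0, 0], 0.1]
    - [[0, -0.96, 0.2], [0, 0, 0], 0.1]
    - [[0, -0.96, 0.2], [0, 0, 0], 0.1]
    - [[0, -0.96, 0.2], [0, 0, 0], 0.1]
    - [[-0.3, -0.96, 0.2], [0, 0, 0], 0.1]
    - [[0, 0, 0], [0, 0, 0], 0.1]

```text
time_s: 2.3
ee_pos: [0.4584, 0.276, 0.1268]
eef_rot: [3.141, -0.002, -2.376]
force: [-1.1, 1.2, -0.2]
grip_width: 0.0519
grip_force: 0.0
```

```bash
python3 -c "
from h import *
plan(.456,.280,.008,134)
snap('wrist','w1.png')"
```

```text
t=2.30 rz -0.02 shift [-0.04  0.15  3.96] yaw -2.376->-2.374 q6 -1.86
```

View pics/w1.png

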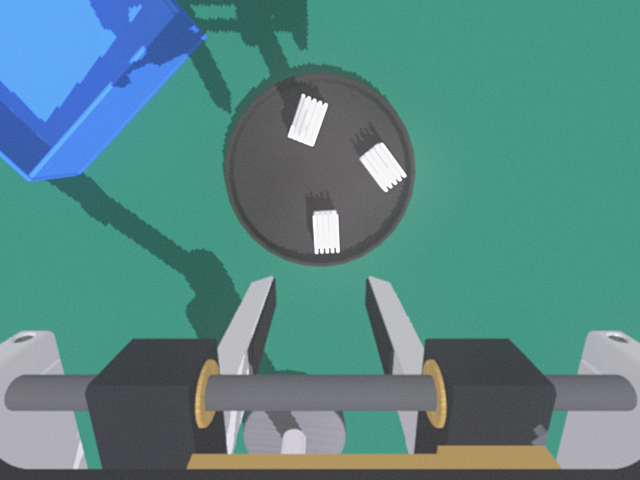

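The wrist picture shows the first heat sink at (326,232), aligned with the fingers and centred between them. I'll descend and grip.

Emit:
send_rows:
  motion:
    - [[0, 0.15, 0.8], [0, 0, 0], 0.1]
    - [[0, 0, 0.8], [0, 0, 0], 0.1]
    - [[0, 0, 0.8], [0, 0, 0], 0.1]
    - [[0, 0, 0.8], [0, 0, 0], 0.1]
    - [[0, 0, 0.7], [0, 0, 0], 0.1]
    - [[0, 0, 0], [0, 0, 0], 0.1]
    - [[0, 0, 0], [0, 0, 0], -1]
    - [[0, 0, 0], [0, 0, 0], -1]
    - [[0, 0, 0], [0, 0, 0], -1]
    - [[0, 0, 0], [0, 0, 0], -1]
    - [[0, 0, 0], [0, 0, 0], -1]

```text
time_s: 3.45
ee_pos: [0.4538, 0.2812, 0.0114]
eef_rot: [-3.141, 0.001, -2.373]
force: [-0.6, 0.2, 0.1]
grip_width: 0.0152
grip_force: 0.0
```

Emit:
send_rows:
  motion:
    - [[0, 0, -0.8], [0, 0, 0], -1]
    - [[0, 0, -0.9], [0, 0, 0], -1]
    - [[0, 0, -0.9], [0, 0, 0], -1]
    - [[0, 0, -0.9], [0, 0, 0], -1]
    - [[0, 0, 0], [0, 0, 0], -1]

```text
time_s: 3.95
ee_pos: [0.4551, 0.2819, 0.1196]
eef_rot: [-3.14, 0.006, -2.373]
force: [-0.3, -0.6, -0.2]
grip_width: 0.0004
grip_force: 0.0
```

```bash
python3 -c "
from h import *
plan(.48,.01,.12)"
```

```text
t=3.95 rz 0.00 shift [ 5.7  -7.1  -0.01] yaw -2.373->-2.373 q6 -1.85
```

```bash
cat >> h.py <<'E'
def hs():
    c=camera('top'); w=world(c); k=np.zeros((480,640),bool); k[240:335,200:300]=1
    for b in blobs(w,k&(w[:,:,2]>.016)&(w[:,:,2]<.04)&(c['pixels'].min(-1)>90)): print(*b)
    return c,w
E
python3 -c "
from h import *
c,w=hs(); cv2.imwrite('pics/t2.png',cv2.resize(c['pixels'][200:360,140:400,::-1],None,fx=3,fy=3))"
```

```text
[0.3967 0.1934 0.0262] 25 [396.1 193.1] [26.7 12. ] 26
```

View pics/t2.png

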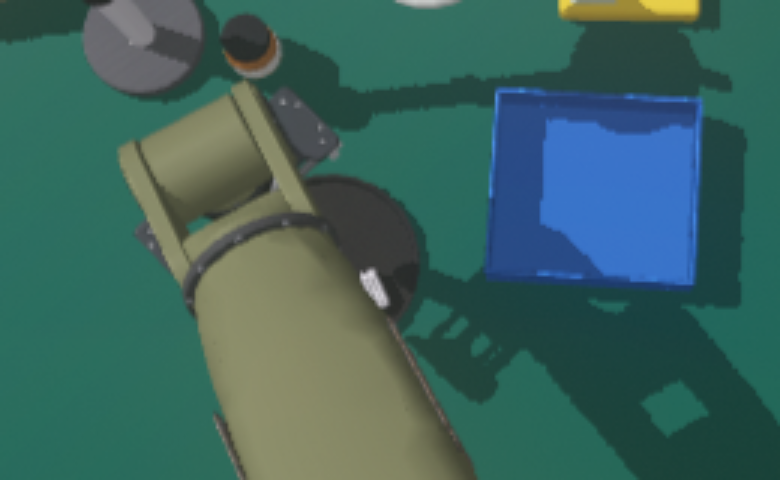

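The arm hides the dish from the top camera, so I'll measure with the wrist camera.

```bash
cat >> h.py <<'E'
def wr(f=None,lo=.016,hi=.04,th=90,am=60):
    c=snap('wrist',f); w=world(c)
    for b in blobs(w,(w[:,:,2]>lo)&(w[:,:,2]<hi)&(c['pixels'].min(-1)>th),am): print(*b)
    return c,w
E
python3 -c "
from h import *
c,w=wr('w2.png'); print(w[300:460:40,300:400:20,2])"
```

```text
[0.3977 0.1894 0.0265] 171 [398.4 189.3] [35.7  2. ] 24
[0.396  0.194  0.0268] 162 [396.5 194. ] [35.6  2. ] 23
[0.3937 0.1982 0.0268] 147 [394.4 198.6] [35.7  1.9] 24
[0.3922 0.2033 0.0269] 138 [392.3 203.1] [35.6  1.9] 23
[0.3896 0.2078 0.027 ] 125 [390.4 207.8] [35.7  1.9] 24
[0.3662 0.275  0.0265] 159 [366.  275.6] [35.9  2.1] 83
[0.3713 0.2745 0.0267] 148 [371.1 275. ] [35.9  2. ] 83
[0.3762 0.2739 0.0268] 140 [376.1 274.5] [36.1  2. ] 83
[0.3813 0.2725 0.0268] 127 [381.1 273.6] [35.8  1.9] 83
[0.3861 0.2717 0.027 ] 117 [386.1 272.9] [35.4  1.9] 83
[0.4618 0.2723 0.0272] 100 [462.6 273.1] [35.8  1.9] 47
[0.4578 0.2757 0.0271] 98 [458.8 276.4] [36.   1.8] 47
[0.4539 0.2787 0.0271] 89 [455.1 279.8] [35.7  1.8] 47
[0.4507 0.2828 0.0272] 80 [451.6 283.4] [36.3  1.8] 47
[0.447  0.2859 0.0273] 82 [447.7 286.6] [35.2  1.8] 47
[0.6229 0.2912 0.0274] 266 [627.8 291. ] [ 5.5 31.2] 68
[0.6185 0.4406 0.0224] 329 [617.8 440.2] [59.6 11.1] 42
[[ 1.74586726e-01  1.71860523e-01  1.74444860e-01 -7.40403096e-05
   7.07426695e-04]
 [ 2.47188617e-01  1.84308666e-01  2.46463570e-01  2.47488753e-01
   2.46723997e-01]
 [ 2.62080366e-01  2.55690803e-01  2.61423481e-01  2.62814694e-01
   2.63056212e-01]
 [ 2.64699570e-01  2.21663915e-02  2.65742200e-01  2.64870920e-01
   2.66386693e-01]]
```

View pics/w2.png

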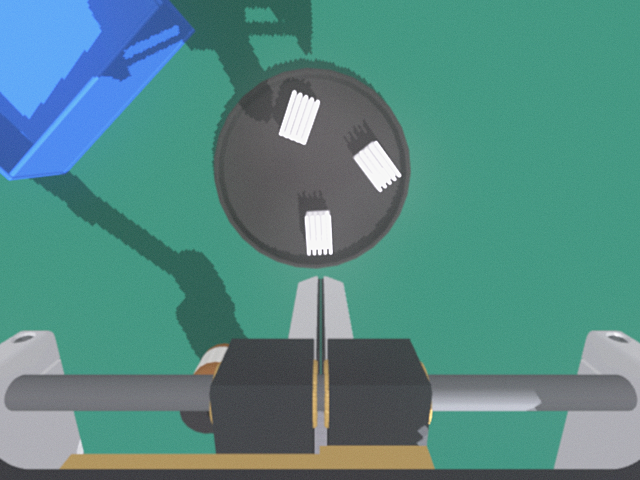

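```bash
python3 -c "
from h import *
c,w=wr(am=9999)
for v in range(274,300,3):
  for u in (308,334): print(v,u,np.round(w[v,u],3),round(float(c['depth'][v,u]),3))
o=get_obs();print(o['ee_pos'],o['eef_rot'],o['qpos'])
R=cv2.Rodrigues(np.array(c['rvec'],float))[0]; print('cam',-R.T@np.ravel(c['tvec']),R[2])"
```

```text
274 308 [0.496 0.305 0.   ] 0.344
274 334 [0.478 0.324 0.   ] 0.345
277 308 [0.499 0.307 0.001] 0.345
277 334 [ 0.48   0.326 -0.001] 0.346
280 308 [0.452 0.27  0.149] 0.187
280 334 [0.442 0.28  0.15 ] 0.185
283 308 [0.453 0.271 0.152] 0.183
283 334 [0.443 0.281 0.153] 0.183
286 308 [0.452 0.27  0.158] 0.178
286 334 [0.443 0.28  0.157] 0.178
289 308 [0.452 0.271 0.161] 0.175
289 334 [0.443 0.281 0.16 ] 0.175
292 308 [0.452 0.271 0.164] 0.172
292 334 [0.443 0.281 0.164] 0.172
295 308 [0.452 0.271 0.168] 0.168
295 334 [0.443 0.28  0.169] 0.167
298 308 [0.452 0.271 0.171] 0.165
298 334 [0.443 0.28  0.172] 0.165
[0.4533088  0.28098247 0.11521947] [ 3.14136179e+00 -8.41112637e-04 -2.37340501e+00] [ 4.86213135e-01  3.25101435e-01  1.64289378e+00 -1.33272211e-05
  1.17446957e+00 -1.85276559e+00]
cam [0.39568447 0.22510958 0.32184365] [ 0.20181352  0.19457321 -0.95990237]
```

```bash
python3 -c "
from h import *
c=snap('side'); w=world(c)
d=np.hypot(w[:,:,0]-.4533,w[:,:,1]-.281)
m=(d<.03)&(w[:,:,2]>.05)
print(m.sum(), np.nanmin(w[m][:,2]))
v,u=np.where(m); print(u.min(),u.max(),v.min(),v.max())
for v0 in range(v.max()-8,v.max()+1,2): print(v0,np.round(np.median(w[v0][m[v0]],0),3))
cv2.imwrite('pics/s3.png',cv2.resize(c['pixels'][v.max()-110:v.max()+90,u.min()-120:u.max()+120,::-1],None,fx=2.5,fy=2.5))"
```

```text
835 0.14329128438393104
210 247 83 199
191 [0.449 0.274 0.172]
193 [0.448 0.274 0.166]
195 [0.447 0.273 0.159]
197 [0.446 0.275 0.153]
199 [0.446 0.276 0.144]
```

View pics/s3.png

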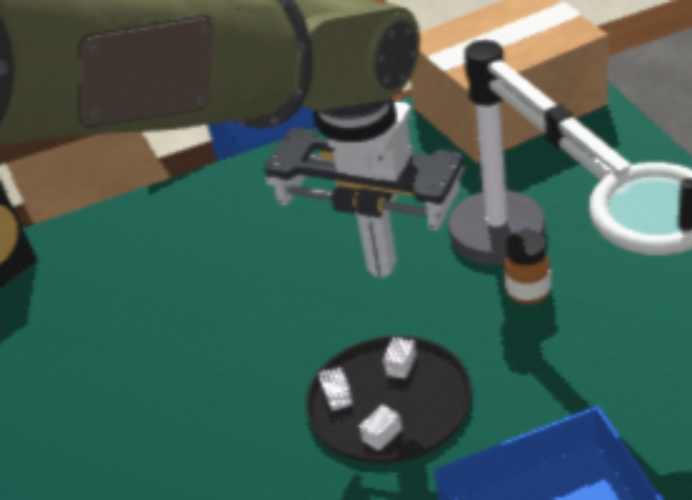

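Both cameras agree that the fingertips are about 30 mm higher than `ee_pos` says (z ≈0.145 against 0.115). That explains the miss, since the tips closed above the 27 mm block. From here on I'll take tip z = `ee_pos` z + 0.030 and check it by contact.

```bash
python3 -c "
from h import *
plan(.4552,.2798,-.016,137)"
```

```text
t=4.15 rz -0.43 shift [-0.02 -0.07  4.36] yaw -2.373->-2.321 q6 -1.85
```

Emit:
send_rows:
  motion:
    - [[0, -0.07, 0], [0, 0, -0.43], 0.1]
    - [[0, 0, 0], [0, 0, 0], 0.1]
    - [[0, 0, 0], [0, 0, 0], 0.1]
    - [[0, 0, 0.7], [0, 0, 0], 0.1]
    - [[0, 0, 0.8], [0, 0, 0], 0.1]
    - [[0, 0, 0.8], [0, 0, 0], 0.1]
    - [[0, 0, 0.8], [0, 0, 0], 0.1]
    - [[0, 0, 0.5], [0, 0, 0], 0.1]
    - [[0, 0, 0.3], [0, 0, 0], 0.1]
    - [[0, 0, 0.2], [0, 0, 0], 0.1]
    - [[0, 0, 0.2], [0, 0, 0], 0.1]
    - [[0, 0, 0], [0, 0, 0], 0.1]

```text
time_s: 5.35
ee_pos: [0.455, 0.2796, -0.0134]
eef_rot: [3.141, -0.0, -2.322]
force: [0.0, 0.3, 0.4]
grip_width: 0.0519
grip_force: 0.0
```

Emit:
send_rows:
  motion:
    - [[0, 0, 0], [0, 0, 0], -1]
    - [[0, 0, 0], [0, 0, 0], -1]
    - [[0, 0, 0], [0, 0, 0], -1]
    - [[0, 0, 0], [0, 0, 0], -1]
    - [[0, 0, 0], [0, 0, 0], -1]
    - [[0, 0, 0], [0, 0, 0], -1]

```text
time_s: 5.95
ee_pos: [0.4552, 0.2797, -0.0128]
eef_rot: [-3.141, 0.0, -2.322]
force: [-0.9, -0.2, 2.8]
grip_width: 0.022
grip_force: 15.0
```

Emit:
send_rows:
  motion:
    - [[0, 0, -0.6], [0, 0, 0], -1]
    - [[0, 0, -0.9], [0, 0, 0], -1]
    - [[0, 0, -0.9], [0, 0, 0], -1]
    - [[0, 0, -0.9], [0, 0, 0], -1]
    - [[0, 0, -0.4], [0, 0, 0], -1]

```text
time_s: 6.45
ee_pos: [0.4558, 0.2801, 0.1001]
eef_rot: [-3.141, 0.003, -2.322]
force: [0.2, 1.0, -0.9]
grip_width: 0.0218
grip_force: 15.0
```

```bash
python3 -c "
from h import *
plan(.485,.03,.1)"
```

```text
t=6.45 rz 0.00 shift [ 5.43 -6.4   0.  ] yaw -2.322->-2.322 q6 -1.91
```

Emit:
send_rows:
  motion:
    - [[0.68, -0.8, 0], [0, 0, 0], -1]
    - [[0.68, -0.8, 0], [0, 0, 0], -1]
    - [[0.68, -0.8, 0], [0, 0, 0], -1]
    - [[0.68, -0.8, 0], [0, 0, 0], -1]
    - [[0.68, -0.8, 0], [0, 0, 0], -1]
    - [[0.68, -0.8, 0], [0, 0, 0], -1]
    - [[0.68, -0.8, 0], [0, 0, 0], -1]
    - [[0.68, -0.8, 0], [0, 0, 0], -1]
    - [[0, 0, 0.8], [0, 0, 0], -1]
    - [[0, 0, 0.9], [0, 0, 0], -1]
    - [[0, 0, 0.9], [0, 0, 0], -1]
    - [[0, 0, 0.2], [0, 0, 0], -1]

```text
time_s: 7.65
ee_pos: [0.4822, 0.0293, 0.011]
eef_rot: [3.138, -0.003, -2.322]
force: [-0.6, -0.4, 0.1]
grip_width: 0.022
grip_force: 15.0
```

Emit:
send_rows:
  motion:
    - [[0, 0, 0], [0, 0, 0], 0.1]
    - [[0, 0, 0], [0, 0, 0], 0.1]
    - [[0, 0, 0], [0, 0, 0], 0.1]
    - [[0, 0, -0.7], [0, 0, 0], 0.1]
    - [[0, 0, -0.9], [0, 0, 0], 0.1]
    - [[0, 0, -0.9], [0, 0, 0], 0.1]
    - [[0, 0, -0.3], [0, 0, 0], 0.1]

```text
time_s: 8.35
ee_pos: [0.4855, 0.0294, 0.1012]
eef_rot: [-3.138, 0.003, -2.322]
force: [-0.3, 0.1, -0.5]
grip_width: 0.0517
grip_force: 0.0
```

```bash
python3 -c "
from h import *
c,w=wr(am=70)
plan(.394,.198,.07,114)"
```

```text
[ 0.5373 -0.2419  0.0281] 786 [ 538.4 -244.5] [19.6 11.4] 32
[0.4877 0.0219 0.0279] 126 [488.4  22.7] [35.6  1.7] 47
[0.4831 0.0241 0.0283] 94 [484.7  26.3] [36.   1.7] 47
[0.4778 0.0334 0.0281] 94 [477.8  33.1] [36.   1.6] 47
[0.4803 0.0286 0.0282] 85 [481.4  29.7] [35.8  0.9] 47
[0.4754 0.0379 0.0278] 114 [474.   36.6] [36.   1.8] 47
[ 0.6909 -0.069   0.0324] 6881 [698.4 -74.1] [116.7  75.6] 86
[0.3944 0.1956 0.0257] 1198 [394.4 197.8] [36.2 24. ] 24
[0.378  0.2665 0.0235] 737 [375.9 273.3] [37.8 22.5] 82
t=8.40 rz 3.34 shift [0.5  6.37 1.04] yaw -2.322->-2.723 q6 -2.41
```

Block 1 lies in the bin. On to block 2.

Emit:
send_rows:
  motion:
    - [[0, 0, 0], [0, 0, 0.84], 0.1]
    - [[0, 0, 0], [0, 0, 0.84], 0.1]
    - [[0, 0, 0], [0, 0, 0.83], 0.1]
    - [[0, 0, 0], [0, 0, 0.83], 0.1]
    - [[0.06, 0.8, 0.13], [0, 0, 0], 0.1]
    - [[0.06, 0.8, 0.13], [0, 0, 0], 0.1]
    - [[0.06, 0.8, 0.13], [0, 0, 0], 0.1]
    - [[0.06, 0.8, 0.13], [0, 0, 0], 0.1]
    - [[0.06, 0.8, 0.13], [0, 0, 0], 0.1]
    - [[0.06, 0.8, 0.13], [0, 0, 0], 0.1]
    - [[0.07, 0.8, 0.13], [0, 0, 0], 0.1]
    - [[0.07, 0.8, 0.13], [0, 0, 0], 0.1]

```text
time_s: 9.6
ee_pos: [0.3914, 0.1993, 0.0658]
eef_rot: [3.142, -0.001, -2.723]
force: [0.7, 0.4, 0.2]
grip_width: 0.0516
grip_force: 0.0
```

Emit:
send_rows:
  motion:
    - [[0, 0, 0.5], [0, 0, 0], 0.1]
    - [[0, 0, 0.8], [0, 0, 0], 0.1]
    - [[0, 0, 0.8], [0, 0, 0], 0.1]
    - [[0, 0, 0.5], [0, 0, 0], 0.1]
    - [[0, 0, 0.2], [0, 0, 0], 0.1]
    - [[0, 0, 0], [0, 0, 0], 0.1]

```text
time_s: 10.2
ee_pos: [0.3917, 0.1984, -0.018]
eef_rot: [3.142, -0.002, -2.723]
force: [0.2, -0.4, 0.6]
grip_width: 0.0519
grip_force: 0.0
```

Emit:
send_rows:
  motion:
    - [[0, 0, 0], [0, 0, 0], -1]
    - [[0, 0, 0], [0, 0, 0], -1]
    - [[0, 0, 0], [0, 0, 0], -1]
    - [[0, 0, 0], [0, 0, 0], -1]
    - [[0, 0, 0], [0, 0, 0], -1]
    - [[0, 0, 0], [0, 0, 0], -1]

```text
time_s: 10.8
ee_pos: [0.3925, 0.1987, -0.0169]
eef_rot: [-3.142, 0.001, -2.723]
force: [-1.4, -0.3, 4.8]
grip_width: 0.022
grip_force: 15.0
```

Emit:
send_rows:
  motion:
    - [[0, 0, -0.6], [0, 0, 0], -1]
    - [[0, 0, -0.9], [0, 0, 0], -1]
    - [[0, 0, -0.9], [0, 0, 0], -1]
    - [[0, 0, -0.9], [0, 0, 0], -1]
    - [[0, 0, -0.5], [0, 0, 0], -1]

```text
time_s: 11.3
ee_pos: [0.3928, 0.1989, 0.0987]
eef_rot: [-3.142, 0.002, -2.723]
force: [-0.1, 0.4, 0.0]
grip_width: 0.0215
grip_force: 15.0
```

```bash
python3 -c "
from h import *
plan(.485,-.035,.1)"
```

```text
t=11.30 rz 0.00 shift [ 0.36 -8.37 -0.04] yaw -2.723->-2.723 q6 -1.60
```

Emit:
send_rows:
  motion:
    - [[0.04, -0.93, 0], [0, 0, 0], -1]
    - [[0.04, -0.93, 0], [0, 0, 0], -1]
    - [[0.04, -0.93, 0], [0, 0, 0], -1]
    - [[0.04, -0.93, 0], [0, 0, 0], -1]
    - [[0.04, -0.93, 0], [0, 0, 0], -1]
    - [[0.04, -0.93, 0], [0, 0, 0], -1]
    - [[0.04, -0.93, 0], [0, 0, 0], -1]
    - [[0.04, -0.93, 0], [0, 0, 0], -1]
    - [[0.04, -0.93, 0], [0, 0, 0], -1]
    - [[0, 0, 0.9], [0, 0, 0], -1]
    - [[0, 0, 0.9], [0, 0, 0], -1]
    - [[0, 0, 0.9], [0, 0, 0], -1]

```text
time_s: 12.5
ee_pos: [0.4845, -0.0354, 0.0147]
eef_rot: [-3.142, 0.0, -2.723]
force: [0.9, 0.1, -0.8]
grip_width: 0.0212
grip_force: 15.0
```

Emit:
send_rows:
  motion:
    - [[0, 0, 0.1], [0, 0, 0], -1]
    - [[0, 0, 0], [0, 0, 0], 0.1]
    - [[0, 0, 0], [0, 0, 0], 0.1]
    - [[0, 0, 0], [0, 0, 0], 0.1]
    - [[0, 0, -0.7], [0, 0, 0], 0.1]
    - [[0, 0, -0.9], [0, 0, 0], 0.1]
    - [[0, 0, -0.9], [0, 0, 0], 0.1]
    - [[0, 0, -0.3], [0, 0, 0], 0.1]

```text
time_s: 13.3
ee_pos: [0.4859, -0.0353, 0.1]
eef_rot: [-3.139, 0.004, -2.722]
force: [-1.2, -0.3, -0.5]
grip_width: 0.052
grip_force: 0.0
```

```bash
python3 -c "
from h import *
c,w=wr(am=70); hs()
plan(.376,.274,.07,173)"
```

```text
[ 0.4762 -0.3101  0.0192] 180 [ 476.8 -311.4] [17.9  6.5] 13
[ 0.4734 -0.2502  0.0335] 926 [ 474.7 -254. ] [20.1 19.4] 83
[ 0.5388 -0.2455  0.0332] 818 [ 541.1 -248.9] [19.5 20.2] 49
[ 0.4869 -0.0439  0.0282] 86 [488.3 -43.3] [35.8  1.1] 24
[ 0.476  -0.0266  0.0282] 106 [480.1 -24.9] [35.7  1.8] 25
[ 0.4856 -0.0388  0.0283] 84 [486.3 -38.5] [35.5  1. ] 24
[ 0.4831 -0.0344  0.0283] 85 [484.  -33.9] [35.5  0.9] 24
[ 0.4796 -0.0307  0.0282] 118 [482.3 -29.6] [35.7  1.8] 24
[0.4733 0.035  0.0276] 137 [474.1  36.7] [36.4  2. ] 46
[0.4766 0.0316 0.0279] 130 [477.6  33.1] [36.3  1.9] 47
[0.4805 0.0282 0.0281] 118 [481.2  29.6] [36.1  1.9] 47
[0.4831 0.024  0.028 ] 102 [484.9  26.2] [36.   1.8] 47
[0.4846 0.0183 0.0282] 77 [486.6  20.6] [31.4  1.8] 47
[ 0.6917 -0.0119  0.033 ] 1660 [697.3  -9.3] [64.2 42.5] 7
[0.3761 0.2725 0.0243] 65 [376.6 273.9] [35.7 22.1] 82
t=13.40 rz 17.60 shift [ 9.79 -4.87  0.94] yaw -2.723->-4.835 q6 -2.14
```

Emit:
send_rows:
  motion:
    - [[0, 0, 0], [0, 0, 1], -0.2]
    - [[0, 0, 0], [0, 0, 1], -0.2]
    - [[0, 0, 0], [0, 0, 1], -0.2]
    - [[0, 0, 0], [0, 0, 1], -0.2]
    - [[0, 0, 0], [0, 0, 1], -0.2]
    - [[0, 0, 0], [0, 0, 1], -0.2]
    - [[0, 0, 0], [0, 0, 1], -0.2]
    - [[0, 0, 0], [0, 0, 1], -0.2]
    - [[0, 0, 0], [0, 0, 1], -0.2]
    - [[0, 0, 0], [0, 0, 1], -0.2]

```text
time_s: 14.4
ee_pos: [0.484, -0.0351, 0.0954]
eef_rot: [-3.14, -0.001, 2.356]
force: [-0.2, 0.1, 0.2]
grip_width: 0.0373
grip_force: 0.0
```

Emit:
send_rows:
  motion:
    - [[0, 0, 0], [0, 0, 1], -0.2]
    - [[0, 0, 0], [0, 0, 1], -0.2]
    - [[0, 0, 0], [0, 0, 1], -0.2]
    - [[0, 0, 0], [0, 0, 1], -0.2]
    - [[0, 0, 0], [0, 0, 1], -0.2]
    - [[0, 0, 0], [0, 0, 1], -0.2]
    - [[0, 0, 0], [0, 0, 1], -0.2]
    - [[0, 0, 0], [0, 0, 0.6], -0.2]
    - [[0, 0, 0], [0, 0, 0], -0.2]

```text
time_s: 15.3
ee_pos: [0.4841, -0.0351, 0.0956]
eef_rot: [-3.14, -0.0, 1.448]
force: [-0.3, 0.6, -0.0]
grip_width: 0.0379
grip_force: 0.0
```

Emit:
send_rows:
  motion:
    - [[0.89, -0.44, 0], [0, 0, 0], -0.2]
    - [[0.89, -0.44, 0], [0, 0, 0], -0.2]
    - [[0.89, -0.44, 0], [0, 0, 0], -0.2]
    - [[0.89, -0.44, 0], [0, 0, 0], -0.2]
    - [[0.89, -0.44, 0.1], [0, 0, 0], -0.2]
    - [[0.89, -0.44, 0.1], [0, 0, 0], -0.2]
    - [[0.89, -0.44, 0.1], [0, 0, 0], -0.2]
    - [[0.89, -0.44, 0.1], [0, 0, 0], -0.2]
    - [[0.89, -0.44, 0.1], [0, 0, 0], -0.2]
    - [[0.89, -0.44, 0.1], [0, 0, 0], -0.2]
    - [[0.89, -0.44, 0.2], [0, 0, 0], -0.2]
    - [[0, 0, 0], [0, 0, 0], -0.2]

```text
time_s: 16.5
ee_pos: [0.3747, 0.2759, 0.0714]
eef_rot: [-3.14, 0.001, 1.454]
force: [0.4, -0.1, 0.4]
grip_width: 0.0374
grip_force: 0.0
```

```bash
python3 -c "
from h import *
plan(.3762,.274,-.014,173)
wr(am=60)"
```

```text
t=16.50 rz 0.04 shift [-0.06  0.06  2.85] yaw 1.454->1.449 q6 0.67
[0.6008 0.4105 0.0219] 435 [601.4 406.8] [ 6.7 34.7] 11
[0.6122 0.3115 0.0216] 665 [615.8 310.4] [12.5 43.5] 7
[0.3667 0.277  0.0266] 139 [366.4 275.6] [36.   1.7] 83
[0.3713 0.2757 0.0272] 134 [371.3 274.8] [36.   1.6] 83
[0.3765 0.2758 0.0271] 94 [376.3 274.2] [35.8  0.8] 83
[0.3817 0.2772 0.0271] 124 [381.3 273.9] [35.2  1.7] 83
[0.3861 0.2731 0.027 ] 135 [386.3 273. ] [36.1  1.9] 83
```

Emit:
send_rows:
  motion:
    - [[-0.06, 0.06, 0.6], [0, 0, 0], -0.2]
    - [[0, 0, 0.8], [0, 0, 0], -0.2]
    - [[0, 0, 0.8], [0, 0, 0], -0.2]
    - [[0, 0, 0.5], [0, 0, 0], -0.2]
    - [[0, 0, 0.15], [0, 0, 0], -0.2]
    - [[0, 0, 0], [0, 0, 0], -0.2]
    - [[0, 0, 0], [0, 0, 0], -1]
    - [[0, 0, 0], [0, 0, 0], -1]
    - [[0, 0, 0], [0, 0, 0], -1]
    - [[0, 0, 0], [0, 0, 0], -1]

```text
time_s: 17.55
ee_pos: [0.3782, 0.2722, -0.0121]
eef_rot: [3.141, -0.001, 1.449]
force: [-0.4, -1.4, 6.5]
grip_width: 0.0216
grip_force: 15.0
```

Emit:
send_rows:
  motion:
    - [[0, 0, -0.6], [0, 0, 0], -1]
    - [[0, 0, -0.9], [0, 0, 0], -1]
    - [[0, 0, -0.9], [0, 0, 0], -1]
    - [[0, 0, -0.9], [0, 0, 0], -1]
    - [[0, 0, -0.5], [0, 0, 0], -1]

```text
time_s: 18.05
ee_pos: [0.3783, 0.2724, 0.1035]
eef_rot: [3.14, -0.002, 1.449]
force: [0.1, 0.7, -0.5]
grip_width: 0.022
grip_force: 1.5
```

```bash
python3 -c "
from h import *
plan(.52,-.0,.1)"
```

```text
t=18.05 rz 0.00 shift [-8.44  5.79  0.12] yaw 1.449->1.449 q6 0.67
```

Grip force has fallen to 1.5 N, so the slackening is happening now. I'll pause, still closing, and check.

Emit:
send_rows:
  motion:
    - [[0, 0, 0], [0, 0, 0], -1]
    - [[0, 0, 0], [0, 0, 0], -1]
    - [[0, 0, 0], [0, 0, 0], -1]
    - [[0, 0, 0], [0, 0, 0], -1]

```text
time_s: 18.45
ee_pos: [0.3774, 0.2718, 0.1003]
eef_rot: [-3.14, 0.001, 1.449]
force: [0.2, -0.0, 0.4]
grip_width: 0.0217
grip_force: 15.0
```

```bash
python3 -c "
from h import *
plan(.52,-.0,.1)
wr(am=60)"
```

```text
t=18.45 rz 0.00 shift [-8.41  5.82  0.01] yaw 1.449->1.449 q6 0.67
[0.6158 0.4069 0.0223] 2994 [616.2 402.7] [34.9 58. ] 9
[0.6145 0.3173 0.027 ] 1346 [622.6 314.6] [52.4 26.2] 83
```

Still held at 15 N. Carrying on to the bin.

Emit:
send_rows:
  motion:
    - [[-0.77, 0.53, 0], [0, 0, 0], -1]
    - [[-0.77, 0.53, 0], [0, 0, 0], -1]
    - [[-0.77, 0.53, 0], [0, 0, 0], -1]
    - [[-0.77, 0.53, 0], [0, 0, 0], -1]
    - [[-0.77, 0.53, 0], [0, 0, 0], -1]
    - [[-0.77, 0.53, 0], [0, 0, 0], -1]
    - [[-0.77, 0.53, 0], [0, 0, 0], -1]
    - [[-0.77, 0.53, 0], [0, 0, 0], -1]
    - [[-0.77, 0.53, 0], [0, 0, 0], -1]
    - [[-0.77, 0.53, 0], [0, 0, 0], -1]
    - [[-0.7, 0.53, 0], [0, 0, 0], -1]

```text
time_s: 19.6
ee_pos: [0.5209, -0.0006, 0.1007]
eef_rot: [-3.141, 0.0, 1.448]
force: [-0.0, 0.5, -0.6]
grip_width: 0.0216
grip_force: 15.0
```

Emit:
send_rows:
  motion:
    - [[0, 0, 0.7], [0, 0, 0], -1]
    - [[0, 0, 0.8], [0, 0, 0], -1]
    - [[0, 0, 0.6], [0, 0, 0], -1]
    - [[0, 0, 0], [0, 0, 0], -0.2]
    - [[0, 0, 0], [0, 0, 0], -0.2]
    - [[0, 0, 0], [0, 0, 0], -0.2]
    - [[0, 0, -0.7], [0, 0, 0], -0.2]
    - [[0, 0, -0.9], [0, 0, 0], -0.2]
    - [[0, 0, -0.7], [0, 0, 0], -0.2]

```text
time_s: 20.5
ee_pos: [0.5212, 0.0007, 0.1097]
eef_rot: [3.139, -0.0, 1.449]
force: [0.1, 0.2, -0.5]
grip_width: 0.0374
grip_force: 0.0
```

```bash
python3 -c "
from h import *
c=snap('side','s4.png')
np.save('side4.npy',world(c))
w=world(c); k=(w[:,:,2]>.029)&(w[:,:,2]<.036)&(w[:,:,1]<-.2)&(w[:,:,1]>-.45)&(w[:,:,0]>.43)&(w[:,:,0]<.6)&(c['pixels'].min(-1)>90)
for b in blobs(w,k,5): print(*b)
plan(.478,-.257,.07,0)"
```

```text
[ 0.5373 -0.2505  0.034 ] 48 [ 537.8 -250.3] [19.6 18.7] 6
[ 0.4703 -0.2554  0.0342] 51 [ 472.6 -255.8] [19.  17.9] 17
[ 0.5449 -0.3165  0.0342] 57 [ 545.4 -315.9] [18.5 19.1] 59
[ 0.4746 -0.3209  0.0338] 56 [ 474.7 -319.4] [18.1 18.7] 3
[ 0.5456 -0.3809  0.034 ] 70 [ 546.2 -381.2] [19.8 18.4] 12
[ 0.4787 -0.3809  0.0344] 60 [ 479.4 -380. ] [18.6 18. ] 51
t=20.55 rz -1.02 shift [-8.59 -1.49  1.43] yaw 1.449->1.571 q6 0.05
```

View pics/s4.png

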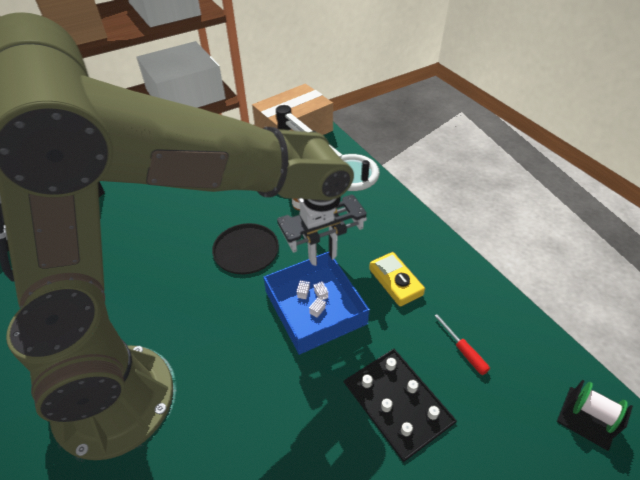

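All three blocks are in the bin around (310,297) and the dish is empty. The six sensors are still in place. I'll keep the yaw at π/2, so tool x is world y and tool y is world x.

Emit:
send_rows:
  motion:
    - [[0, 0, 0], [0, 0, -1], -0.15]
    - [[-0.85, -0.16, 0], [0, 0, 0], -0.15]
    - [[-0.85, -0.16, 0], [0, 0, 0], -0.15]
    - [[-0.85, -0.16, 0], [0, 0, 0], -0.15]
    - [[-0.85, -0.16, 0], [0, 0, 0], -0.15]
    - [[-0.85, -0.16, 0], [0, 0, 0], -0.15]
    - [[-0.85, -0.16, 0.2], [0, 0, 0], -0.15]
    - [[-0.85, -0.16, 0.2], [0, 0, 0], -0.15]
    - [[-0.85, -0.16, 0.3], [0, 0, 0], -0.15]
    - [[-0.85, -0.16, 0.3], [0, 0, 0], -0.15]
    - [[-0.85, -0.16, 0.4], [0, 0, 0], -0.15]
    - [[0, 0, 0], [0, 0, 0], -0.15]

```text
time_s: 21.75
ee_pos: [0.4712, -0.2562, 0.0645]
eef_rot: [-3.141, -0.0, 1.566]
force: [-0.8, -0.3, -0.1]
grip_width: 0.0401
grip_force: 0.0
```

```bash
cat >> h.py <<'E'
def sens():
    for n in ('side','top'):
        c=camera(n); w=world(c); k=(w[:,:,2]>.029)&(w[:,:,2]<.037)&(w[:,:,1]<.36)&(w[:,:,1]>-.45)&(w[:,:,0]>.3)&(w[:,:,0]<.6)&(c['pixels'].min(-1)>90)
        print(n,[tuple(b[2]) for b in blobs(w,k,12)])
E
python3 -c "
from h import *
plan(.473,-.2555,-.012,0)
sens()
wr(lo=.03,am=60)"
```

```text
t=21.75 rz -0.04 shift [0.02 0.06 2.55] yaw 1.566->1.571 q6 -0.56
side [(np.float64(536.9), np.float64(-250.7)), (np.float64(471.4), np.float64(-255.8)), (np.float64(545.6), np.float64(-314.8)), (np.float64(475.4), np.float64(-319.9)), (np.float64(545.6), np.float64(-381.8)), (np.float64(479.2), np.float64(-379.8))]
top [(np.float64(483.1), np.float64(-380.4))]
[ 0.6669 -0.1123  0.0319] 1725 [ 666.  -110.2] [20.  46.1] 14
[ 0.5408 -0.2488  0.0342] 554 [ 541.3 -249.6] [19.3 19. ] 16
[ 0.4745 -0.2544  0.0341] 529 [ 474.8 -255. ] [19.1 19.3] 73
[ 0.5483 -0.3127  0.0342] 436 [ 549.  -312.8] [19.5 16.7] 0
[ 0.4784 -0.3178  0.0341] 456 [ 478.4 -318.8] [19.5 19.1] 56
```

Emit:
send_rows:
  motion:
    - [[0.03, 0.1, 0.6], [0, 0, 0], -0.15]
    - [[0, 0, 0.8], [0, 0, 0], -0.15]
    - [[0, 0, 0.6], [0, 0, 0], -0.15]
    - [[0, 0, 0.4], [0, 0, 0], -0.15]
    - [[0, 0, 0.1], [0, 0, 0], -0.15]
    - [[0, 0, 0], [0, 0, 0], -0.15]
    - [[0, 0, 0], [0, 0, 0], -1]
    - [[0, 0, 0], [0, 0, 0], -1]
    - [[0, 0, 0], [0, 0, 0], -1]
    - [[0, 0, 0], [0, 0, 0], -1]
    - [[0, 0, 0], [0, 0, 0], -1]

```text
time_s: 23.0
ee_pos: [0.4754, -0.2536, -0.0092]
eef_rot: [3.141, 0.0, 1.569]
force: [-0.2, 1.5, 6.2]
grip_width: 0.0195
grip_force: 15.0
```

Emit:
send_rows:
  motion:
    - [[0, 0, -0.6], [0, 0, 0], -1]
    - [[0, 0, -0.9], [0, 0, 0], -1]
    - [[0, 0, -0.9], [0, 0, 0], -1]
    - [[0, 0, -0.9], [0, 0, 0], -1]
    - [[0, 0, -0.5], [0, 0, 0], -1]

```text
time_s: 23.5
ee_pos: [0.4756, -0.2537, 0.1064]
eef_rot: [3.14, 0.001, 1.569]
force: [-0.4, 0.7, -0.4]
grip_width: 0.0194
grip_force: 15.0
```

```bash
python3 -c "
from h import *
plan(.392,.265,.1,0)"
```

```text
t=23.50 rz -0.02 shift [17.29 -2.79  0.21] yaw 1.569->1.571 q6 -0.56
```

Emit:
send_rows:
  motion:
    - [[0.96, -0.155, 0], [0, 0, 0], -1]
    - [[0.96, -0.155, 0], [0, 0, 0], -1]
    - [[0.96, -0.155, 0], [0, 0, 0], -1]
    - [[0.96, -0.155, 0], [0, 0, 0], -1]
    - [[0.96, -0.155, 0], [0, 0, 0], -1]
    - [[0.96, -0.155, 0], [0, 0, 0], -1]
    - [[0.96, -0.155, 0], [0, 0, 0], -1]
    - [[0.96, -0.155, 0], [0, 0, 0], -1]
    - [[0.96, -0.155, 0], [0, 0, 0], -1]
    - [[0.96, -0.155, 0], [0, 0, 0], -1]
    - [[0.96, -0.155, 0], [0, 0, 0], -1]
    - [[0.96, -0.155, 0], [0, 0, 0], -1]

```text
time_s: 24.7
ee_pos: [0.4197, 0.0934, 0.1043]
eef_rot: [3.141, -0.0, 1.568]
force: [0.6, 0.2, -0.2]
grip_width: 0.0196
grip_force: 15.0
```

Emit:
send_rows:
  motion:
    - [[0.96, -0.155, 0], [0, 0, 0], -1]
    - [[0.96, -0.155, 0], [0, 0, 0], -1]
    - [[0.96, -0.155, 0], [0, 0, 0], -1]
    - [[0.96, -0.155, 0], [0, 0, 0], -1]
    - [[0.96, -0.155, 0], [0, 0, 0], -1]
    - [[0.96, -0.155, 0], [0, 0, 0], -1]
    - [[0, 0, 0.6], [0, 0, 0], -1]
    - [[0, 0, 0.8], [0, 0, 0], -1]
    - [[0, 0, 0.8], [0, 0, 0], -1]
    - [[0, 0, 0.7], [0, 0, 0], -1]
    - [[0, 0, 0], [0, 0, 0], -1]

```text
time_s: 25.8
ee_pos: [0.3912, 0.2644, 0.0151]
eef_rot: [-3.138, 0.002, 1.569]
force: [-0.5, -0.7, 0.9]
grip_width: 0.0195
grip_force: 15.0
```

```bash
python3 -c "
from h import *
plan(.392,.265,-.009,0)"
```

```text
t=25.80 rz -0.02 shift [0.02 0.03 0.8 ] yaw 1.569->1.571 q6 0.52
```

Emit:
send_rows:
  motion:
    - [[0, 0, 0.5], [0, 0, 0], -1]
    - [[0, 0, 0.3], [0, 0, 0], -1]
    - [[0, 0, 0], [0, 0, 0], -1]
    - [[0, 0, 0], [0, 0, 0], -0.15]
    - [[0, 0, 0], [0, 0, 0], -0.15]
    - [[0, 0, 0], [0, 0, 0], -0.15]
    - [[0, 0, -0.5], [0, 0, 0], -0.15]
    - [[0, 0, -0.9], [0, 0, 0], -0.15]
    - [[0, 0, -0.9], [0, 0, 0], -0.15]
    - [[0, 0, -0.9], [0, 0, 0], -0.15]
    - [[0, 0, -0.6], [0, 0, 0], -0.15]

```text
time_s: 26.9
ee_pos: [0.393, 0.2655, 0.1095]
eef_rot: [3.14, -0.001, 1.569]
force: [0.3, -0.4, -0.8]
grip_width: 0.04
grip_force: 0.0
```

Emit:
send_rows:
  motion:
    - [[-0.95, 0.28, 0], [0, 0, 0], -0.15]
    - [[-0.95, 0.28, 0], [0, 0, 0], -0.15]
    - [[-0.95, 0.28, 0], [0, 0, 0], -0.15]
    - [[-0.95, 0.28, 0], [0, 0, 0], -0.15]
    - [[-0.95, 0.28, 0], [0, 0, 0], -0.15]
    - [[-0.95, 0.28, 0], [0, 0, 0], -0.15]
    - [[-0.95, 0.28, 0], [0, 0, 0], -0.15]
    - [[-0.95, 0.28, 0], [0, 0, 0], -0.15]
    - [[-0.95, 0.28, 0], [0, 0, 0], -0.15]
    - [[-0.95, 0.28, 0], [0, 0, 0], -0.15]
    - [[-0.95, 0.28, 0], [0, 0, 0], -0.15]
    - [[-0.95, 0.28, 0], [0, 0, 0], -0.15]

```text
time_s: 28.1
ee_pos: [0.4929, -0.0783, 0.1077]
eef_rot: [3.141, 0.0, 1.569]
force: [0.6, 0.4, 0.4]
grip_width: 0.0399
grip_force: 0.0
```

Emit:
send_rows:
  motion:
    - [[-0.95, 0.27, 0], [0, 0, 0], -0.15]
    - [[-0.95, 0.27, 0.2], [0, 0, 0], -0.15]
    - [[-0.95, 0.27, 0.3], [0, 0, 0], -0.15]
    - [[-0.95, 0.27, 0.3], [0, 0, 0], -0.15]
    - [[-0.95, 0.27, 0.3], [0, 0, 0], -0.15]
    - [[-0.95, 0.27, 0.3], [0, 0, 0], -0.15]
    - [[0, 0, 0], [0, 0, 0], -0.15]
    - [[0, 0, 0], [0, 0, 0], -0.15]

```text
time_s: 28.9
ee_pos: [0.5406, -0.2482, 0.0651]
eef_rot: [-3.141, -0.0, 1.568]
force: [-0.7, 0.7, 0.0]
grip_width: 0.0404
grip_force: 0.0
```

```bash
python3 -c "
from h import *
plan(.541,-.25,-.009,0)
sens()
wr(lo=.03,am=60)"
```

```text
t=28.90 rz -0.03 shift [-0.06  0.01  2.47] yaw 1.568->1.571 q6 -0.49
side [(np.float64(509.1), np.float64(10.6)), (np.float64(490.0), np.float64(-33.4)), (np.float64(537.5), np.float64(-250.3)), (np.float64(545.3), np.float64(-315.2)), (np.float64(474.6), np.float64(-319.3)), (np.float64(546.0), np.float64(-381.7)), (np.float64(479.1), np.float64(-380.3))]
top [(np.float64(551.2), np.float64(-382.8)), (np.float64(483.5), np.float64(-378.3)), (np.float64(394.1), np.float64(262.1))]
[ 0.6955 -0.1119  0.0322] 6783 [ 697.  -104.4] [51.9 72.8] 88
[ 0.5417 -0.2488  0.0342] 529 [ 541.6 -249.5] [18.9 19.4] 29
[ 0.5489 -0.3131  0.0341] 458 [ 548.9 -314.6] [19.6 19. ] 78
[ 0.5501 -0.3868  0.0341] 85 [ 549.6 -386.9] [ 7.3 16.3] 85
```

Emit:
send_rows:
  motion:
    - [[-0.04, 0.02, 0.6], [0, 0, 0], -0.15]
    - [[0, 0, 0.8], [0, 0, 0], -0.15]
    - [[0, 0, 0.6], [0, 0, 0], -0.15]
    - [[0, 0, 0.4], [0, 0, 0], -0.15]
    - [[0, 0, 0.1], [0, 0, 0], -0.15]
    - [[0, 0, 0], [0, 0, 0], -0.15]
    - [[0, 0, 0], [0, 0, 0], -1]
    - [[0, 0, 0], [0, 0, 0], -1]
    - [[0, 0, 0], [0, 0, 0], -1]
    - [[0, 0, 0], [0, 0, 0], -1]
    - [[0, 0, 0], [0, 0, 0], -1]

```text
time_s: 30.15
ee_pos: [0.5418, -0.2495, -0.0091]
eef_rot: [3.141, 0.0, 1.569]
force: [-1.0, 1.0, 5.7]
grip_width: 0.0194
grip_force: 15.0
```

Emit:
send_rows:
  motion:
    - [[0, 0, -0.6], [0, 0, 0], -1]
    - [[0, 0, -0.9], [0, 0, 0], -1]
    - [[0, 0, -0.9], [0, 0, 0], -1]
    - [[0, 0, -0.9], [0, 0, 0], -1]
    - [[0, 0, -0.5], [0, 0, 0], -1]

```text
time_s: 30.65
ee_pos: [0.542, -0.2496, 0.1064]
eef_rot: [3.14, 0.001, 1.569]
force: [-0.3, 0.2, -0.5]
grip_width: 0.0192
grip_force: 15.0
```

```bash
python3 -c "
from h import *
plan(.453,.265,-.009,0)"
```

```text
t=30.65 rz -0.02 shift [17.15 -2.97  3.85] yaw 1.569->1.571 q6 -0.49
```

Emit:
send_rows:
  motion:
    - [[0.95, -0.165, 0], [0, 0, 0], -1]
    - [[0.95, -0.165, 0], [0, 0, 0], -1]
    - [[0.95, -0.165, 0], [0, 0, 0], -1]
    - [[0.95, -0.165, 0], [0, 0, 0], -1]
    - [[0.95, -0.165, 0], [0, 0, 0], -1]
    - [[0.95, -0.165, 0], [0, 0, 0], -1]
    - [[0.95, -0.165, 0], [0, 0, 0], -1]
    - [[0.95, -0.165, 0], [0, 0, 0], -1]
    - [[0.95, -0.165, 0], [0, 0, 0], -1]
    - [[0.95, -0.165, 0], [0, 0, 0], -1]
    - [[0.95, -0.165, 0], [0, 0, 0], -1]
    - [[0.95, -0.165, 0], [0, 0, 0], -1]

```text
time_s: 31.85
ee_pos: [0.4822, 0.0939, 0.1038]
eef_rot: [-3.141, 0.0, 1.569]
force: [0.3, -0.4, -0.6]
grip_width: 0.0193
grip_force: 15.0
```

Emit:
send_rows:
  motion:
    - [[0.95, -0.165, 0], [0, 0, 0], -1]
    - [[0.95, -0.165, 0], [0, 0, 0], -1]
    - [[0.95, -0.165, 0], [0, 0, 0], -1]
    - [[0.95, -0.165, 0], [0, 0, 0], -1]
    - [[0.95, -0.165, 0], [0, 0, 0], -1]
    - [[0.95, -0.165, 0], [0, 0, 0], -1]
    - [[0, 0, 0.6], [0, 0, 0], -1]
    - [[0, 0, 0.8], [0, 0, 0], -1]
    - [[0, 0, 0.8], [0, 0, 0], -1]
    - [[0, 0, 0.7], [0, 0, 0], -1]
    - [[0, 0, 0], [0, 0, 0], -1]

```text
time_s: 32.95
ee_pos: [0.4518, 0.263, 0.0145]
eef_rot: [-3.137, 0.002, 1.569]
force: [-0.3, -0.1, -0.6]
grip_width: 0.0193
grip_force: 15.0
```

```bash
python3 -c "
from h import *
plan(.453,.265,-.009,0)"
```

```text
t=32.95 rz -0.02 shift [0.07 0.04 0.78] yaw 1.569->1.571 q6 0.46
```

Emit:
send_rows:
  motion:
    - [[0, 0, 0.5], [0, 0, 0], -1]
    - [[0, 0, 0.3], [0, 0, 0], -1]
    - [[0, 0, 0], [0, 0, 0], -1]
    - [[0, 0, 0], [0, 0, 0], -0.15]
    - [[0, 0, 0], [0, 0, 0], -0.15]
    - [[0, 0, 0], [0, 0, 0], -0.15]
    - [[0, 0, -0.5], [0, 0, 0], -0.15]
    - [[0, 0, -0.9], [0, 0, 0], -0.15]
    - [[0, 0, -0.9], [0, 0, 0], -0.15]
    - [[0, 0, -0.9], [0, 0, 0], -0.15]
    - [[0, 0, -0.6], [0, 0, 0], -0.15]

```text
time_s: 34.05
ee_pos: [0.454, 0.2641, 0.1096]
eef_rot: [3.139, -0.001, 1.569]
force: [-0.1, -0.4, -0.6]
grip_width: 0.0399
grip_force: 0.0
```

Emit:
send_rows:
  motion:
    - [[-0.97, 0.04, 0], [0, 0, 0], -0.15]
    - [[-0.97, 0.04, 0], [0, 0, 0], -0.15]
    - [[-0.97, 0.04, 0], [0, 0, 0], -0.15]
    - [[-0.97, 0.04, 0], [0, 0, 0], -0.15]
    - [[-0.97, 0.04, 0], [0, 0, 0], -0.15]
    - [[-0.97, 0.04, 0], [0, 0, 0], -0.15]
    - [[-0.97, 0.04, 0], [0, 0, 0], -0.15]
    - [[-0.97, 0.04, 0], [0, 0, 0], -0.15]
    - [[-0.97, 0.04, 0], [0, 0, 0], -0.15]
    - [[-0.97, 0.04, 0], [0, 0, 0], -0.15]
    - [[-0.97, 0.04, 0], [0, 0, 0], -0.15]
    - [[-0.97, 0.04, 0], [0, 0, 0], -0.15]

```text
time_s: 35.25
ee_pos: [0.4671, -0.0866, 0.1077]
eef_rot: [3.141, 0.0, 1.569]
force: [1.2, 0.2, 0.0]
grip_width: 0.0402
grip_force: 0.0
```

Emit:
send_rows:
  motion:
    - [[-0.97, 0.04, 0], [0, 0, 0], -0.15]
    - [[-0.97, 0.04, 0], [0, 0, 0], -0.15]
    - [[-0.97, 0.04, 0], [0, 0, 0], -0.15]
    - [[-0.97, 0.04, 0.2], [0, 0, 0], -0.15]
    - [[-0.97, 0.04, 0.3], [0, 0, 0], -0.15]
    - [[-0.97, 0.04, 0.3], [0, 0, 0], -0.15]
    - [[-0.97, 0.04, 0.3], [0, 0, 0], -0.15]
    - [[-0.97, 0.05, 0.3], [0, 0, 0], -0.15]
    - [[0, 0, 0], [0, 0, 0], -0.15]
    - [[0, 0, 0], [0, 0, 0], -0.15]

```text
time_s: 36.25
ee_pos: [0.4763, -0.3182, 0.0652]
eef_rot: [-3.141, -0.0, 1.568]
force: [0.2, 0.8, 0.8]
grip_width: 0.0398
grip_force: 0.0
```

```bash
python3 -c "
from h import *
plan(.478,-.319,-.009,0)
sens()
wr(lo=.03,am=60)"
```

```text
t=36.25 rz -0.03 shift [-0.03  0.06  2.47] yaw 1.568->1.571 q6 -0.65
side [(np.float64(545.8), np.float64(-315.5)), (np.float64(475.4), np.float64(-319.7)), (np.float64(545.7), np.float64(-381.6)), (np.float64(479.2), np.float64(-379.9))]
top [(np.float64(454.2), np.float64(264.3)), (np.float64(392.5), np.float64(261.0))]
[ 0.5483 -0.3138  0.0342] 552 [ 548.8 -314.5] [19.  19.1] 76
[ 0.4782 -0.3184  0.0341] 530 [ 478.4 -319.1] [19.  18.9] 48
[ 0.483  -0.3779  0.0341] 464 [ 483.1 -379. ] [18.8 19.5] 40
[ 0.5496 -0.3773  0.0342] 320 [ 550.  -377.5] [17.9 13.7] 3
```

Emit:
send_rows:
  motion:
    - [[-0.03, 0.06, 0.6], [0, 0, 0], -0.15]
    - [[0, 0, 0.8], [0, 0, 0], -0.15]
    - [[0, 0, 0.6], [0, 0, 0], -0.15]
    - [[0, 0, 0.4], [0, 0, 0], -0.15]
    - [[0, 0, 0.1], [0, 0, 0], -0.15]
    - [[0, 0, 0], [0, 0, 0], -0.15]
    - [[0, 0, 0], [0, 0, 0], -1]
    - [[0, 0, 0], [0, 0, 0], -1]
    - [[0, 0, 0], [0, 0, 0], -1]
    - [[0, 0, 0], [0, 0, 0], -1]
    - [[0, 0, 0], [0, 0, 0], -1]

```text
time_s: 37.5
ee_pos: [0.4786, -0.3193, -0.0092]
eef_rot: [3.141, 0.001, 1.569]
force: [-0.7, 0.2, 6.0]
grip_width: 0.0195
grip_force: 15.0
```

Emit:
send_rows:
  motion:
    - [[0, 0, -0.6], [0, 0, 0], -1]
    - [[0, 0, -0.9], [0, 0, 0], -1]
    - [[0, 0, -0.9], [0, 0, 0], -1]
    - [[0, 0, -0.9], [0, 0, 0], -1]
    - [[0, 0, -0.5], [0, 0, 0], -1]

```text
time_s: 38.0
ee_pos: [0.4788, -0.3194, 0.1065]
eef_rot: [3.14, 0.001, 1.569]
force: [0.8, -0.5, -1.0]
grip_width: 0.0192
grip_force: 15.0
```

```bash
python3 -c "
from h import *
plan(.392,.203,-.009,0)"
```

```text
t=38.00 rz -0.02 shift [17.41 -2.89  3.85] yaw 1.569->1.571 q6 -0.65
```

Emit:
send_rows:
  motion:
    - [[0.967, -0.16, 0], [0, 0, 0], -1]
    - [[0.967, -0.16, 0], [0, 0, 0], -1]
    - [[0.967, -0.16, 0], [0, 0, 0], -1]
    - [[0.967, -0.16, 0], [0, 0, 0], -1]
    - [[0.967, -0.16, 0], [0, 0, 0], -1]
    - [[0.967, -0.16, 0], [0, 0, 0], -1]
    - [[0.967, -0.16, 0], [0, 0, 0], -1]
    - [[0.967, -0.16, 0], [0, 0, 0], -1]
    - [[0.967, -0.16, 0], [0, 0, 0], -1]
    - [[0.967, -0.16, 0], [0, 0, 0], -1]
    - [[0.967, -0.16, 0], [0, 0, 0], -1]
    - [[0.967, -0.16, 0], [0, 0, 0], -1]

```text
time_s: 39.2
ee_pos: [0.4211, 0.0302, 0.1043]
eef_rot: [3.141, 0.0, 1.568]
force: [1.1, 0.8, -0.4]
grip_width: 0.0194
grip_force: 15.0
```

Emit:
send_rows:
  motion:
    - [[0.967, -0.16, 0], [0, 0, 0], -1]
    - [[0.967, -0.16, 0], [0, 0, 0], -1]
    - [[0.967, -0.16, 0], [0, 0, 0], -1]
    - [[0.967, -0.16, 0], [0, 0, 0], -1]
    - [[0.967, -0.16, 0], [0, 0, 0], -1]
    - [[0.967, -0.16, 0], [0, 0, 0], -1]
    - [[0, 0, 0.6], [0, 0, 0], -1]
    - [[0, 0, 0.8], [0, 0, 0], -1]
    - [[0, 0, 0.8], [0, 0, 0], -1]
    - [[0, 0, 0.7], [0, 0, 0], -1]
    - [[0, 0, 0], [0, 0, 0], -1]

```text
time_s: 40.3
ee_pos: [0.3916, 0.2026, 0.0152]
eef_rot: [-3.138, 0.002, 1.569]
force: [-0.3, -0.6, 0.1]
grip_width: 0.0196
grip_force: 15.0
```

```bash
python3 -c "
from h import *
plan(.392,.203,-.009,0)"
```

```text
t=40.30 rz -0.02 shift [0.01 0.01 0.81] yaw 1.569->1.571 q6 0.40
```

Emit:
send_rows:
  motion:
    - [[0, 0, 0.5], [0, 0, 0], -1]
    - [[0, 0, 0.3], [0, 0, 0], -1]
    - [[0, 0, 0], [0, 0, 0], -1]
    - [[0, 0, 0], [0, 0, 0], -0.15]
    - [[0, 0, 0], [0, 0, 0], -0.15]
    - [[0, 0, 0], [0, 0, 0], -0.15]
    - [[0, 0, -0.5], [0, 0, 0], -0.15]
    - [[0, 0, -0.9], [0, 0, 0], -0.15]
    - [[0, 0, -0.9], [0, 0, 0], -0.15]
    - [[0, 0, -0.9], [0, 0, 0], -0.15]
    - [[0, 0, -0.6], [0, 0, 0], -0.15]

```text
time_s: 41.4
ee_pos: [0.3935, 0.2035, 0.1094]
eef_rot: [3.139, -0.001, 1.569]
force: [0.5, 0.6, -0.7]
grip_width: 0.0399
grip_force: 0.0
```

Emit:
send_rows:
  motion:
    - [[-0.96, 0.29, 0], [0, 0, 0], -0.15]
    - [[-0.96, 0.29, 0], [0, 0, 0], -0.15]
    - [[-0.96, 0.29, 0], [0, 0, 0], -0.15]
    - [[-0.96, 0.29, 0], [0, 0, 0], -0.15]
    - [[-0.96, 0.29, 0], [0, 0, 0], -0.15]
    - [[-0.96, 0.29, 0], [0, 0, 0], -0.15]
    - [[-0.96, 0.29, 0], [0, 0, 0], -0.15]
    - [[-0.96, 0.29, 0], [0, 0, 0], -0.15]
    - [[-0.96, 0.29, 0], [0, 0, 0], -0.15]
    - [[-0.96, 0.29, 0], [0, 0, 0], -0.15]
    - [[-0.96, 0.29, 0], [0, 0, 0], -0.15]
    - [[-0.96, 0.29, 0], [0, 0, 0], -0.15]

```text
time_s: 42.6
ee_pos: [0.4969, -0.1438, 0.1076]
eef_rot: [3.141, 0.0, 1.569]
force: [0.1, 0.4, -0.8]
grip_width: 0.0403
grip_force: 0.0
```

Emit:
send_rows:
  motion:
    - [[-0.96, 0.29, 0], [0, 0, 0], -0.15]
    - [[-0.96, 0.29, 0.2], [0, 0, 0], -0.15]
    - [[-0.96, 0.29, 0.3], [0, 0, 0], -0.15]
    - [[-0.96, 0.29, 0.3], [0, 0, 0], -0.15]
    - [[-0.96, 0.29, 0.3], [0, 0, 0], -0.15]
    - [[-0.96, 0.29, 0.3], [0, 0, 0], -0.15]
    - [[0, 0, 0], [0, 0, 0], -0.15]
    - [[0, 0, 0], [0, 0, 0], -0.15]

```text
time_s: 43.4
ee_pos: [0.5482, -0.3155, 0.065]
eef_rot: [-3.141, -0.0, 1.568]
force: [-0.2, 0.4, 0.3]
grip_width: 0.0397
grip_force: 0.0
```

```bash
python3 -c "
from h import *
plan(.5487,-.3145,-.009,0)
sens()
wr(lo=.03,am=60)"
```

```text
t=43.40 rz -0.02 shift [0.03 0.02 2.47] yaw 1.568->1.571 q6 -0.58
side [(np.float64(483.5), np.float64(-40.0)), (np.float64(545.4), np.float64(-314.8)), (np.float64(546.2), np.float64(-381.0)), (np.float64(479.2), np.float64(-379.9))]
top [(np.float64(454.8), np.float64(264.9)), (np.float64(394.8), np.float64(262.3)), (np.float64(394.8), np.float64(202.1))]
[ 0.5494 -0.314   0.0342] 532 [ 549.  -314.7] [18.7 19.5] 0
[ 0.4809 -0.3747  0.0339] 212 [ 480.1 -375.3] [15.3 10.7] 66
[ 0.5493 -0.3796  0.034 ] 459 [ 549.7 -381. ] [19.6 18.5] 90
```

Emit:
send_rows:
  motion:
    - [[0.02, 0.02, 0.6], [0, 0, 0], -0.15]
    - [[0, 0, 0.8], [0, 0, 0], -0.15]
    - [[0, 0, 0.6], [0, 0, 0], -0.15]
    - [[0, 0, 0.4], [0, 0, 0], -0.15]
    - [[0, 0, 0.1], [0, 0, 0], -0.15]
    - [[0, 0, 0], [0, 0, 0], -0.15]
    - [[0, 0, 0], [0, 0, 0], -1]
    - [[0, 0, 0], [0, 0, 0], -1]
    - [[0, 0, 0], [0, 0, 0], -1]
    - [[0, 0, 0], [0, 0, 0], -1]
    - [[0, 0, 0], [0, 0, 0], -1]

```text
time_s: 44.65
ee_pos: [0.5494, -0.315, -0.0091]
eef_rot: [3.141, 0.0, 1.569]
force: [-1.5, 1.8, 6.0]
grip_width: 0.0195
grip_force: 15.0
```

Emit:
send_rows:
  motion:
    - [[0, 0, -0.6], [0, 0, 0], -1]
    - [[0, 0, -0.9], [0, 0, 0], -1]
    - [[0, 0, -0.9], [0, 0, 0], -1]
    - [[0, 0, -0.9], [0, 0, 0], -1]
    - [[0, 0, -0.5], [0, 0, 0], -1]

```text
time_s: 45.15
ee_pos: [0.5496, -0.3152, 0.1064]
eef_rot: [3.14, 0.001, 1.569]
force: [1.4, -0.1, 0.6]
grip_width: 0.0192
grip_force: 15.0
```

```bash
python3 -c "
from h import *
plan(.453,.203,-.009,0)"
```

```text
t=45.15 rz -0.02 shift [17.27 -3.22  3.85] yaw 1.569->1.571 q6 -0.58
```

Emit:
send_rows:
  motion:
    - [[0.96, -0.18, 0], [0, 0, 0], -1]
    - [[0.96, -0.18, 0], [0, 0, 0], -1]
    - [[0.96, -0.18, 0], [0, 0, 0], -1]
    - [[0.96, -0.18, 0], [0, 0, 0], -1]
    - [[0.96, -0.18, 0], [0, 0, 0], -1]
    - [[0.96, -0.18, 0], [0, 0, 0], -1]
    - [[0.96, -0.18, 0], [0, 0, 0], -1]
    - [[0.96, -0.18, 0], [0, 0, 0], -1]
    - [[0.96, -0.18, 0], [0, 0, 0], -1]
    - [[0.96, -0.18, 0], [0, 0, 0], -1]
    - [[0.96, -0.18, 0], [0, 0, 0], -1]
    - [[0.96, -0.18, 0], [0, 0, 0], -1]

```text
time_s: 46.35
ee_pos: [0.4845, 0.032, 0.1038]
eef_rot: [-3.141, -0.0, 1.568]
force: [0.4, 0.6, -0.2]
grip_width: 0.0197
grip_force: 15.0
```

Emit:
send_rows:
  motion:
    - [[0.96, -0.18, 0], [0, 0, 0], -1]
    - [[0.96, -0.18, 0], [0, 0, 0], -1]
    - [[0.96, -0.18, 0], [0, 0, 0], -1]
    - [[0.96, -0.18, 0], [0, 0, 0], -1]
    - [[0.96, -0.18, 0], [0, 0, 0], -1]
    - [[0.96, -0.18, 0], [0, 0, 0], -1]
    - [[0, 0, 0.6], [0, 0, 0], -1]
    - [[0, 0, 0.8], [0, 0, 0], -1]
    - [[0, 0, 0.8], [0, 0, 0], -1]
    - [[0, 0, 0.7], [0, 0, 0], -1]
    - [[0, 0, 0], [0, 0, 0], -1]

```text
time_s: 47.45
ee_pos: [0.4513, 0.2031, 0.0146]
eef_rot: [-3.137, 0.002, 1.569]
force: [-0.1, 0.6, 0.3]
grip_width: 0.0199
grip_force: 15.0
```

```bash
python3 -c "
from h import *
plan(.453,.203,-.009,0)"
```

```text
t=47.45 rz -0.02 shift [-0.    0.06  0.79] yaw 1.569->1.571 q6 0.35
```

Emit:
send_rows:
  motion:
    - [[0, 0, 0.5], [0, 0, 0], -1]
    - [[0, 0, 0.3], [0, 0, 0], -1]
    - [[0, 0, 0], [0, 0, 0], -1]
    - [[0, 0, 0], [0, 0, 0], -0.15]
    - [[0, 0, 0], [0, 0, 0], -0.15]
    - [[0, 0, 0], [0, 0, 0], -0.15]
    - [[0, 0, -0.5], [0, 0, 0], -0.15]
    - [[0, 0, -0.9], [0, 0, 0], -0.15]
    - [[0, 0, -0.9], [0, 0, 0], -0.15]
    - [[0, 0, -0.9], [0, 0, 0], -0.15]
    - [[0, 0, -0.6], [0, 0, 0], -0.15]

```text
time_s: 48.55
ee_pos: [0.4535, 0.204, 0.1096]
eef_rot: [3.139, -0.001, 1.569]
force: [0.3, 0.2, -0.3]
grip_width: 0.04
grip_force: 0.0
```

Emit:
send_rows:
  motion:
    - [[-0.7, 0, -0.5], [0, 0, 0], -0.15]
    - [[-0.7, 0, -0.6], [0, 0, 0], -0.15]
    - [[-0.7, 0, -0.6], [0, 0, 0], -0.15]
    - [[-0.7, 0, -0.6], [0, 0, 0], -0.15]
    - [[-0.7, 0, -0.6], [0, 0, 0], -0.15]
    - [[-0.7, 0, -0.6], [0, 0, 0], -0.15]
    - [[-0.7, 0, -0.6], [0, 0, 0], -0.15]
    - [[-0.7, 0, -0.6], [0, 0, 0], -0.15]
    - [[-0.7, 0, -0.6], [0, 0, 0], -0.15]
    - [[0, 0, -0.8], [0, 0, 0], -0.15]
    - [[0, 0, -0.8], [0, 0, 0], -0.15]
    - [[0, 0, 0], [0, 0, 0], -0.15]

```text
time_s: 49.75
ee_pos: [0.4533, 0.0146, 0.3174]
eef_rot: [3.136, 0.0, 1.568]
force: [0.8, 0.1, -0.5]
grip_width: 0.0397
grip_force: 0.0
```

```bash
python3 -c "
from h import *
sens()
c=snap('top','t5.png'); w=world(c); p=c['pixels'].astype(int)
k=np.zeros((480,640),bool); k[160:190,285:312]=1
for b in blobs(w,k&(w[:,:,2]>.27)&(w[:,:,2]<.31),3): print('knob',*b)
k=np.zeros((480,640),bool); k[250:325,212:288]=1
for b in blobs(w,k&(p.max(-1)<70),100): print('dish',*b)
k=np.zeros((480,640),bool); k[170:200,150:195]=1
for b in blobs(w,k&(w[:,:,2]>.235),20): print('posttop',*b)
k=np.zeros((480,640),bool); k[150:210,245:312]=1
for b in blobs(w,k&(w[:,:,2]>.2)&(w[:,:,2]<.26),20): print('head',*b)
plan(.678,.0765,.29)"
```

```text
side [(np.float64(451.6), np.float64(262.1)), (np.float64(390.5), np.float64(262.2)), (np.float64(450.9), np.float64(202.2)), (np.float64(391.0), np.float64(201.7)), (np.float64(507.3), np.float64(2.6)), (np.float64(519.0), np.float64(-4.9)), (np.float64(473.9), np.float64(-44.1)), (np.float64(546.4), np.float64(-381.5)), (np.float64(478.7), np.float64(-379.8))]
top [(np.float64(483.7), np.float64(-380.3)), (np.float64(454.4), np.float64(205.1)), (np.float64(454.5), np.float64(262.7)), (np.float64(393.2), np.float64(262.3)), (np.float64(393.3), np.float64(202.1))]
knob [0.6818 0.0795 0.2919] 54 [684.1  79.5] [17.2 15.8] 65
dish [0.4225 0.2351 0.0035] 2806 [422.8 235.1] [183.2 178.5] 90
posttop [0.6556 0.4114 0.2561] 375 [654.2 398.2] [91.7 42.8] 90
head [0.6765 0.1292 0.2411] 1801 [685.7 132.3] [145.6 126.1] 59
t=49.90 rz 0.00 shift [2.07 7.52 0.78] yaw 1.569->1.569 q6 -0.05
```

View pics/t5.png

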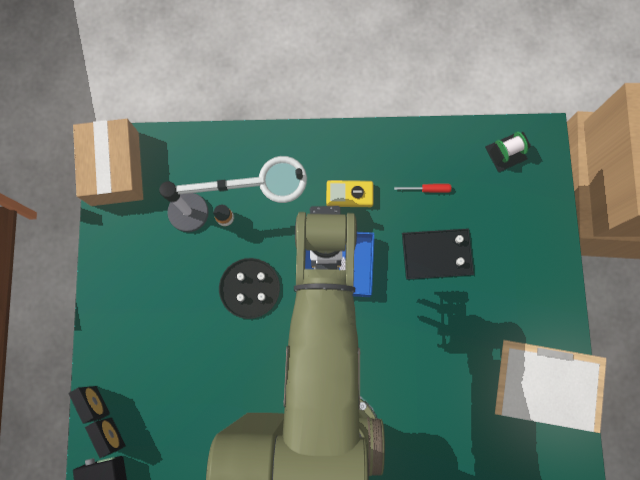

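Four sensors stand in the dish, at (240,277), (261,276), (240,297) and (261,296), and two remain in the tray. The lens is at (283,179) and the knob at (299,174). Next is the magnifier knob.

Emit:
send_rows:
  motion:
    - [[0.24, 0.85, 0], [0, 0, 0], 0]
    - [[0.24, 0.85, 0], [0, 0, 0], 0]
    - [[0.24, 0.85, 0], [0, 0, 0], 0]
    - [[0.24, 0.85, 0], [0, 0, 0], 0]
    - [[0.24, 0.85, 0], [0, 0, 0], 0]
    - [[0.24, 0.85, 0], [0, 0, 0], 0]
    - [[0.24, 0.85, 0], [0, 0, 0], 0]
    - [[0.24, 0.85, 0], [0, 0, 0], 0]
    - [[0.24, 0.85, 0], [0, 0, 0], 0]
    - [[0, 0, 0], [0, 0, -0.75], 0]
    - [[0, 0, 0], [0, 0, 0], 0]
    - [[0, 0, 0], [0, 0, 0], 0]

```text
time_s: 51.1
ee_pos: [0.682, 0.0791, 0.3135]
eef_rot: [-3.14, 0.0, 1.656]
force: [-0.4, 0.4, 0.6]
grip_width: 0.0467
grip_force: 0.0
```

```bash
python3 -c "
from h import *
c=snap('wrist','w6.png'); w=world(c); p=c['pixels']
d=np.hypot(w[:,:,0]-.683,w[:,:,1]-.0795)
for lo,hi in ((.286,.31),(.265,.31)):
  for b in blobs(w,(d<.03)&(w[:,:,2]>lo)&(w[:,:,2]<hi)&(p.max(-1)<90),20): print('knob',*b)
c=snap('side'); w=world(c); d=np.hypot(w[:,:,0]-.683,w[:,:,1]-.0795)
for b in blobs(w,(d<.03)&(w[:,:,2]>.27)&(w[:,:,2]<.31),5): print('side knob',*b)
d=np.hypot(w[:,:,0]-.683,w[:,:,1]-.0795); m=(d<.1)&(w[:,:,2]>.3); print('tip z',np.nanmin(w[m][:,2]))
plan(.683,.0795,.236)"
```

```text
knob [0.6844 0.0813 0.2948] 457 [684.5  79.9] [16.6 15.5] 17
knob [0.6843 0.0834 0.2944] 616 [684.5  80. ] [16.6 15.7] 16
side knob [0.6776 0.0741 0.2877] 97 [680.1  76.9] [18.4 16.8] 33
tip z 0.340960934715948
t=51.20 rz 0.00 shift [0.01 0.04 2.62] yaw 1.657->1.657 q6 -0.02
```

View pics/w6.png

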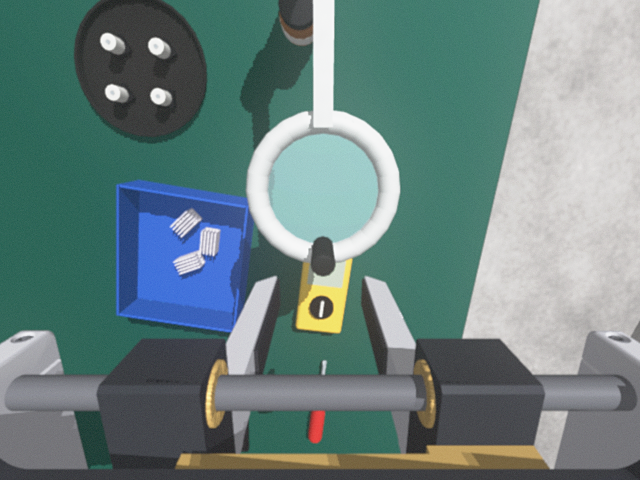

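The knob at (322,257) is centred between the fingers, and the arm runs straight up the picture, so the tool is in line with it. I'll descend and grip.

Emit:
send_rows:
  motion:
    - [[0, 0.07, 0.6], [0, 0, 0], 0]
    - [[0, 0, 0.7], [0, 0, 0], 0]
    - [[0, 0, 0.6], [0, 0, 0], 0]
    - [[0, 0, 0.4], [0, 0, 0], 0]
    - [[0, 0, 0.2], [0, 0, 0], 0]
    - [[0, 0, 0], [0, 0, 0], 0]
    - [[0, 0, 0], [0, 0, 0], -1]
    - [[0, 0, 0], [0, 0, 0], -1]
    - [[0, 0, 0], [0, 0, 0], -1]
    - [[0, 0, 0], [0, 0, 0], -1]
    - [[0, 0, 0], [0, 0, 0], -1]
    - [[0, 0, 0], [0, 0, 0], -1]
  squeeze: 20

```text
time_s: 52.4
ee_pos: [0.6844, 0.0792, 0.2396]
eef_rot: [3.141, 0.0, 1.659]
force: [-0.7, -0.1, 1.9]
grip_width: 0.0175
grip_force: 20.0
```

Gripped at 17.5 mm, which fits the 18 mm knob. Swinging along the arc, first half.

Emit:
send_rows:
  motion:
    - [[0.01, -0.2, 0], [0, 0, 0.145], -1]
    - [[0.01, -0.4, 0], [0, 0, 0.29], -1]
    - [[0.01, -0.47, 0], [0, 0, 0.34], -1]
    - [[0.01, -0.47, 0], [0, 0, 0.34], -1]
    - [[0.01, -0.47, 0], [0, 0, 0.34], -1]
    - [[0.01, -0.47, 0], [0, 0, 0.34], -1]
    - [[0.01, -0.47, 0], [0, 0, 0.34], -1]
    - [[0.01, -0.47, 0], [0, 0, 0.34], -1]
    - [[0.01, -0.47, 0], [0, 0, 0.34], -1]
    - [[0.01, -0.47, 0], [0, 0, 0.34], -1]
    - [[0.01, -0.3, 0], [0, 0, 0.22], -1]
    - [[0, 0, 0], [0, 0, 0], -1]

```text
time_s: 53.6
ee_pos: [0.5454, 0.0958, 0.2396]
eef_rot: [-3.141, 0.0, 1.253]
force: [-3.2, -1.2, 2.9]
grip_width: 0.0175
grip_force: 20.0
```

```bash
python3 -c "
from h import *
o=get_obs();p=o['ee_pos'];print(p,o['force'],o['eef_rot'][2])
# axis: on circle radius .345 through both knob positions
a=np.array([.6844,.0795]);b=p[:2];m=(a+b)/2;d=b-a;L=np.hypot(*d);n=np.array([-d[1],d[0]])/L
for s in(1,-1): print('axis',m+s*n*np.sqrt(.345**2-L*L/4))
c=snap('top');w=world(c)
for b in blobs(w,(w[:,:,2]>.225)&(w[:,:,2]<.262)&(w[:,:,0]>.4)&(c['pixels'].min(-1)>150),20): print(*b)"
```

```text
[0.54536421 0.09582023 0.2395532 ] [-3.16216454 -1.19442044  2.94835671] 1.2529304456172694
axis [ 0.57549809 -0.24786123]
axis [0.65426611 0.42318146]
[0.6314 0.3515 0.2545] 220 [632.7 354.6] [115.3  20.1] 67
[0.5822 0.1997 0.2507] 353 [579.2 209.4] [141.7  56.6] 48
```

Emit:
send_rows:
  motion:
    - [[0.01, -0.3, 0], [0, 0, 0.22], -1]
    - [[0.01, -0.47, 0], [0, 0, 0.34], -1]
    - [[0.01, -0.47, 0], [0, 0, 0.34], -1]
    - [[0.01, -0.47, 0], [0, 0, 0.34], -1]
    - [[0.01, -0.47, 0], [0, 0, 0.34], -1]
    - [[0.01, -0.47, 0], [0, 0, 0.34], -1]
    - [[0.01, -0.47, 0], [0, 0, 0.34], -1]
    - [[0.01, -0.47, 0], [0, 0, 0.34], -1]
    - [[0.01, -0.47, 0], [0, 0, 0.34], -1]
    - [[0.01, -0.47, 0], [0, 0, 0.34], -1]
    - [[0.01, -0.4, 0], [0, 0, 0.29], -1]
    - [[0, 0, 0], [0, 0, 0], -1]

```text
time_s: 54.85
ee_pos: [0.4196, 0.1709, 0.2395]
eef_rot: [-3.141, 0.0, 0.826]
force: [-3.2, -1.0, 4.5]
grip_width: 0.0173
grip_force: 20.0
```

```bash
python3 -c "
from h import *
o=get_obs();p=o['ee_pos'];print(o['force'])
A=np.array([.654,.423]);v=p[:2]-A;print(np.hypot(*v),np.degrees(np.arctan2(v[1],v[0])))
plan(.386,.205,.2396,-50.9)"
```

```text
[-3.24947242 -1.04474775  4.54095878]
0.3442292775212813 -132.9198511029118
t=54.85 rz 1.20 shift [-0.15 -1.59 -0.  ] yaw 0.826->0.682 q6 1.05
```

Emit:
send_rows:
  motion:
    - [[0.01, -0.4, 0], [0, 0, 0.29], -1]
    - [[0.01, -0.45, 0], [0, 0, 0.32], -1]
    - [[0.01, -0.45, 0], [0, 0, 0.32], -1]
    - [[0.01, -0.3, 0], [0, 0, 0.22], -1]
    - [[0, 0, 0], [0, 0, 0], -1]
    - [[0, 0, 0], [0, 0, 0], -1]
    - [[0, 0, 0], [0, 0, 0], 0]
    - [[0, 0, 0], [0, 0, 0], 0]
    - [[0, 0, 0], [0, 0, 0], 0]
    - [[0, 0, 0], [0, 0, 0], 0]

```text
time_s: 55.85
ee_pos: [0.3875, 0.2055, 0.2391]
eef_rot: [-3.142, 0.0, 0.687]
force: [-0.2, 0.1, -0.7]
grip_width: 0.0453
grip_force: 0.0
```

Emit:
send_rows:
  motion:
    - [[0, 0, -0.4], [0, 0, 0], 0]
    - [[0, 0, -0.8], [0, 0, 0], 0]
    - [[0, 0, -0.9], [0, 0, 0], 0]
    - [[0, 0, -0.9], [0, 0, 0], 0]
    - [[0, 0, 0], [0, 0, 0], 0]

```text
time_s: 56.35
ee_pos: [0.3882, 0.206, 0.3333]
eef_rot: [3.14, -0.006, 0.687]
force: [0.7, -0.1, 0.0]
grip_width: 0.0469
grip_force: 0.0
```

```bash
python3 -c "
from h import *
plan(.46,-.1,.34)"
```

```text
t=56.35 rz 0.00 shift [-4.62  9.4  -0.22] yaw 0.687->0.687 q6 1.29
```

Emit:
send_rows:
  motion:
    - [[-0.42, 0.86, 0], [0, 0, 0], 0]
    - [[-0.42, 0.86, 0], [0, 0, 0], 0]
    - [[-0.42, 0.86, 0], [0, 0, 0], 0]
    - [[-0.42, 0.86, 0], [0, 0, 0], 0]
    - [[-0.42, 0.86, 0], [0, 0, 0], 0]
    - [[-0.42, 0.86, 0], [0, 0, 0], 0]
    - [[-0.42, 0.86, 0], [0, 0, 0], 0]
    - [[-0.42, 0.86, 0], [0, 0, 0], 0]
    - [[-0.42, 0.86, 0], [0, 0, 0], 0]
    - [[-0.42, 0.86, 0], [0, 0, 0], 0]
    - [[0, 0, 0], [0, 0, 0], 0]
    - [[0, 0, 0], [0, 0, 0], 0]

```text
time_s: 57.55
ee_pos: [0.4535, -0.0739, 0.329]
eef_rot: [-3.141, 0.0, 0.686]
force: [-0.5, -0.4, 0.6]
grip_width: 0.0472
grip_force: 0.0
```

```bash
python3 -c "
from h import *
c=snap('top','t7.png');w=world(c)
for b in blobs(w,(w[:,:,2]>.22)&(w[:,:,2]<.262)&(w[:,:,0]>.3)&(w[:,:,0]<.55)&(w[:,:,1]>.12)&(w[:,:,1]<.35),20):print('head',*b)
for b in blobs(w,(w[:,:,2]>.275)&(w[:,:,2]<.31)&(w[:,:,0]>.3)&(w[:,:,0]<.55)&(w[:,:,1]>.12)&(w[:,:,1]<.35),5):print('knob',*b)
snap('side','s7.png'); sens(); print(get_obs()['time_s'])"
```

```text
head [0.4298 0.2408 0.2414] 2101 [466.1 249.7] [219.  126.8] 20
knob [0.3873 0.2045 0.2924] 45 [387.4 204.9] [16.3 15.1] 87
side [(np.float64(451.3), np.float64(262.3)), (np.float64(390.6), np.float64(263.0)), (np.float64(450.6), np.float64(203.7)), (np.float64(391.0), np.float64(202.2)), (np.float64(509.8), np.float64(-0.3)), (np.float64(486.3), np.float64(-40.5)), (np.float64(545.8), np.float64(-381.4)), (np.float64(479.2), np.float64(-380.0))]
top [(np.float64(550.7), np.float64(-379.8)), (np.float64(483.2), np.float64(-379.1)), (np.float64(394.5), np.float64(202.3))]
57.75
```

View pics/t7.png

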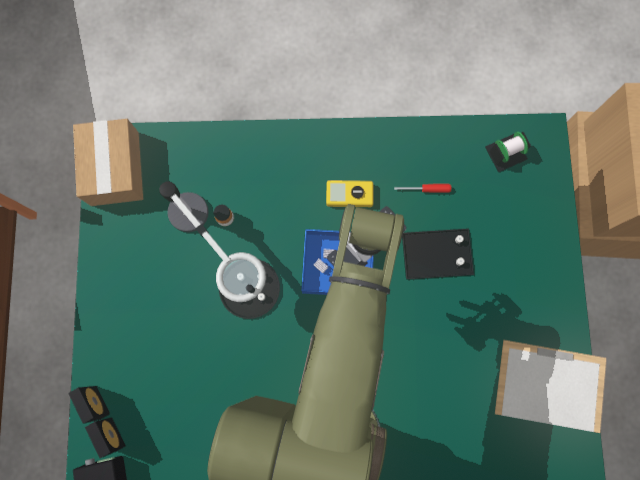

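View pics/s7.png

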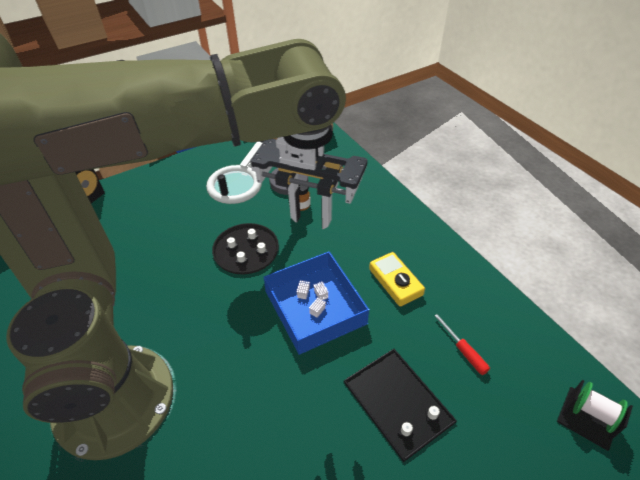

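The knob at (.387,.205) puts the lens at about (.422,.233), some 2 mm from the dish centre. The dish holds four sensors, the tray two and the bin three blocks, and the gripper is clear of everything.

```bash
python3 -c "
from station import *
print(hand_in())"
```

```text
the job is handed in; nothing more can be done
None
```

I handed the job in at about 58 s of the 210 s allowed: three heat sinks in the blue bin, four sensors in the dish and two left in the tray, and the lens about 2 mm from the dish centre; the hand-in gave no verdict.

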